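Lock the solvent tins away and arm the alarm

TASK

Put the solvent tins away for the night: lift every tin on the rack up and out over the rack's retaining rail and stand it upright on the floor of the steel chest, whose sliding lid you must open first. When all the tins are in, slide the lid fully shut and only then press the padlock's shackle down until it clicks and stays down by itself, and last of all push the green alarm button fully down and let it come back up. Leave the tub, the screwdriver and the tape measure where they are.

Things in the scene. Friction and masses are not known exactly. Their poses are not given: they have to be found in the camera images.
- chest: Grey steel chest bolted to the bench, outside 170 (x) x 320 (y) x 106 mm high, walls and floor 5 mm (inside 160 x 310). Origin: centre of its underside on the bench, z up; front with padlock faces its -x. Four tins fit side by side along y, below the lid. Brass padlock body fixed on the front at x -100, y 0: 50 wide (y), 22 thick, 46 high, top 100 mm above the bench. Lid runners stick out 150 mm behind (+x).
- lid (a joint): Red flat sliding lid 170 x 336 x 6 mm on top of the chest (top 112 mm above the bench): 0 = fully shut, 0.165 m = fully open, slid towards the chest's +x so that the whole inside is free from above. Stays where it is left; about 2 N of friction. At the start shut or partly open (up to 0.07).
- lid_grip (a point): Top centre of the black finger grip on the lid: an upright bar 40 mm long along the chest's x, 14 mm thick along the chest's y, 28 mm high, its top 140 mm above the bench. On the chest's x axis, 55 mm in front (-x) of the lid's centre; it moves with the lid (0.165 m along the chest's +x between shut and open).
- shackle (a joint): Padlock shackle, sprung up: 0 = up, 0.014 m = all the way down. Pushed straight down it meets 3 N, then about 9 N between 4 and 8 mm as the hidden pawl gives way; then it snaps down and stays at about 0.0125. Let go earlier, it springs back up. When the lid is shut, a steel eye on the lid lies under the shackle's free end and is caught as it goes down.
- shackle_top (a point): Highest point, in the middle, of the shackle's bow: round bar 8 mm thick, bow 42 mm wide along the chest's y, 156 mm above the bench when up. At x = -100 mm, y = 0 of the chest.
- rack: Fixed open-topped plywood can rack. Origin: centre of its underside on the bench, z up; front faces its -x. Tins stand on a board 60 mm above the bench, x -60 to 60, y -165 to 165 mm. Front retaining rail: steel bar at x -64, 8 mm thick, top 95 mm above the bench. Back ledge (x 60 to 68) and end cheeks (12 mm thick): tops also 95 mm above the bench.
- alarm_button_top (a point): Centre of the top of the green push button, 30 mm across, on a black collar 46 mm across on a fixed white alarm box 75 x 60 x 60 mm high. Top about 82 mm above the bench when up.
- alarm_button (a joint): Travel of the alarm button: 0 = up, 0.006 m = fully down; sprung, 5 N to hold it fully down.
- tub: White plastic tub, 72 mm across, 70 mm high, standing on the bench; bystander. Origin: centre of its underside.
- driver: Screwdriver with red handle, 200 mm long, 26 mm thick, lying on the bench along its x; bystander. Origin: middle of its length, on its underside.
- tape: Yellow round tape measure, 64 mm across, 30 mm high, lying on the bench; bystander. Origin: centre of its underside.
- tin1: Round solvent tin, red with a white band and steel rims, 58 mm across, 70 mm high, 0.25 to 0.5 kg. Origin: centre of its underside; z up its axis. Absent in some starts.
- tin2: Round solvent tin, yellow with a white band and steel rims, 58 mm across, 70 mm high, 0.25 to 0.5 kg. Origin: centre of its underside; z up its axis. Absent in some starts.
- tin3: Round solvent tin, blue with a white band and steel rims, 58 mm across, 70 mm high, 0.25 to 0.5 kg. Origin: centre of its underside; z up its axis. Absent in some starts.
- tin4: Round solvent tin, green with a white band and steel rims, 58 mm across, 70 mm high, 0.25 to 0.5 kg. Origin: centre of its underside; z up its axis. Absent in some starts.
Not all that is in view belongs to the job. Leave any pink look-alike of the tin3 alone.

How it is judged:
On the way, in this order (a step that is already met when the one before it is completed fails the run):
1. every tin on the rack now stands upright in the open chest (x of tin1 in the frame of chest between -0.09 and 0.09 m and y of tin1 in the frame of chest between -0.16 and 0.16 m and z of each of tin1, tin2, tin3, tin4 in the frame of chest below 0.02 m and angle between each of tin1, tin2, tin3, tin4's own z axis and vertical below 0.2 rad and linear speed of each of tin1, tin2, tin3, tin4 below 0.03 m/s and x of tin2 in the frame of chest between -0.09 and 0.09 m and y of tin2 in the frame of chest between -0.16 and 0.16 m and x of tin3 in the frame of chest between -0.09 and 0.09 m and y of tin3 in the frame of chest between -0.16 and 0.16 m and x of tin4 in the frame of chest between -0.09 and 0.09 m and y of tin4 in the frame of chest between -0.16 and 0.16 m and value of joint lid above 0.05 m), for 0.2 s.
2. the lid is slid fully shut (value of joint lid below 0.006 m), for 0.2 s.
3. the shackle has been pressed down and stays down untouched, held by its pawl (value of joint shackle above 0.011 m and contact force between shackle and the fingers below 0.2 N and contact force between shackle and the arm below 0.2 N), for 0.3 s.
4. the alarm button is pushed fully down (value of joint alarm_button above 0.005 m), for 0.05 s.
5. the alarm button is let up again (value of joint alarm_button below 0.0015 m), for 0.1 s.
At the end, for the whole second after the job is handed in: Every tin is in the chest, its underside's centre less than 60 mm above the chest's, at rest; the lid is shut to within 6 mm; the shackle is down (more than 11 mm) and stays there untouched; the alarm button is up again (all of step 3 and x of tin1 in the frame of chest between -0.09 and 0.09 m and y of tin1 in the frame of chest between -0.16 and 0.16 m and z of each of tin1, tin2, tin3, tin4 in the frame of chest below 0.06 m and linear speed of each of tin1, tin2, tin3, tin4 below 0.03 m/s and x of tin2 in the frame of chest between -0.09 and 0.09 m and y of tin2 in the frame of chest between -0.16 and 0.16 m and x of tin3 in the frame of chest between -0.09 and 0.09 m and y of tin3 in the frame of chest between -0.16 and 0.16 m and x of tin4 in the frame of chest between -0.09 and 0.09 m and y of tin4 in the frame of chest between -0.16 and 0.16 m and value of joint lid below 0.006 m and value of joint alarm_button below 0.0015 m).
It fails at once if the shackle is pressed down while the lid is not shut (value of joint shackle above 0.009 m and value of joint lid above 0.01 m).
It fails at once if the tub is moved more than 30 mm (distance of tub from where it was at the start of the episode above 0.03 m).
It fails at once if the screwdriver is moved more than 30 mm (distance of driver from where it was at the start of the episode above 0.03 m).
It fails at once if the tape measure is moved more than 30 mm (distance of tape from where it was at the start of the episode above 0.03 m).
Of tin1, tin2, tin3, tin4 only 3 to 4 are there at a start; the rules pass over those that are not, and their reading is None.
At some moment in a run one of tin1, tin2, tin3, tin4 may be knocked a few centimetres aside while the robot is not near it.
It also fails if it takes over 210 s, if anything falls off the work surface, if the arm or the gripper's body presses on something with over 40 N, if the wrist force passes 120 N, or if a joint passes its speed limit or range.

ROBOT

A 7-joint arm with a two-finger parallel gripper is mounted at the origin on the work surface. World frame = base frame: x ahead of the robot, y to its left, z up, the work surface at z = 0. Lengths are in m, angles in rad, forces in N, time in s.
With the tool pointing down it reaches from about 0.4 to 0.925 m from the base axis. Payload 4.1 kg.
Tool frame: the origin (TCP) lies midway between the tips of the shut fingers; the grasp point (between the pads) lies bot.tcp_to_grasp behind it (bot.tcp_to_grasp is the distance from the TCP to the grasp point, in m); x points along the fingers, y is the direction in which the jaws open and shut, and the axes are right-handed (so a half turn about x gives the same grasp; the last joint's range is limited). The gripper opens to 85 mm and grips with 20 to 120 N. Pads are 22 mm wide; open, the fingers measure 114 mm over their backs; the gripper's body (76 mm by 85 mm) begins 54 mm behind the grasp point. The pads swing forward as they close: fully open they stand 13 mm farther back than shut.
Start: joints at [1.164, 0.398, 0.045, 1.537, -0.019, 1.207, -0.051], TCP at [0.197, -0.619, 0.231] pointing down, gripper open.
Joint ranges: [-2.82, 2.82], [-0.49, 2.23], [-1.37, 1.46], [0, 2.46], [-1.36, 4.5], [0.23, 2], [-2.94, 2.94]. Speed limits (rad/s): [2.57, 2.57, 3.14, 3.14, 3.14, 3.14, 3.14].

INTERFACE

Orientations are given as a 3x3 rotation matrix whose columns are the frame's x, y, z axes.
In Python, from workcell import bot gives the robot as it stands. The module is installed in compiled form; this text tells all that it offers.
- The arm moves only by the tool servo_tool, never from a script. Its argument "deltas" is a list of rows, each an object of numbers: "dx", "dy", "dz": the shift along the tool's x, y, z scaled (see below); "wx", "wy", "wz": the turn, a rotation vector about the tool's x, y, z scaled (see below); "grip": the opening, from 0 (shut) to 1 (fully open). A call has 1 to 8 rows; each row shifts and turns the commanded pose from where the row before left it, along the tool's axes as they then stand; what a row does not reach is not made up. The controller multiplies each number of a shift by 100 mm and each number of a turn by 2 rad. A row lasts 1/8 s, in which the tool goes at most 62.5 mm and 10.7 degrees, less where a joint would pass 70% of its speed; a pose out of reach is approached as far as the arm can. A call with a number of a shift or a turn outside -1 to 1 is refused whole. A call with a gripper value outside its range is refused whole. The fingers move at their own pace and stop on an object; the grip force is fixed at half the most. Time passes only in rows, so rows that do not move let the fingers close. It gives the time, the measured TCP pose, the force and the opening at its end, in the units of the state.
- bot.sense(): the state, without advancing time (a new reading comes with each control period).
- bot.get_image(name): name is "scene" or "top" or "wrist"; returns (picture, depth): 420x560x3 uint8, blue, green, red; 420x560 float32, m along the optical axis (not along the pixel's ray), 0 where there is no reading.
- bot.camera_model(name): a dict with "fx", "fy", "cx", "cy" (pixels), "world_from_camera" (4x4, takes a point from camera to world coordinates); the wrist camera has in their place "hand_eye" (4x4, takes a point from camera to tool coordinates, whose origin is the TCP and whose axes are the tool frame's). Camera axes: x right, y up, looking along -z (the intrinsics and any distortion apply to the point x, -y, -z); pixel columns grow to the right and rows downward; lengths in m; the calibration is good to about 2 mm. A picture is of the moment at which its call begins: read the wrist's pose just before it. camera_model takes no time and is no camera call.
- bot.hand_in(): hands the job in, once; it reports no verdict.
The state is a dict: "time": time; "qpos": joint angles; "joint_velocities": joint speeds; "joint_torque": joint torques, N m; "eef_pos": TCP position; "orientation": TCP orientation; "force": force on the tool from outside, world axes, zero at the start; "torque": the same for the moment, N m; "gripper_width": opening from 0.0 (shut) to 1.0 (fully open).
Only numpy, scipy, OpenCV 4.12 (cv2) and the standard library are available. Lean on these libraries where they do the work, as an engineer would, in place of code of your own. Each camera call takes 0.05 s, during which the arm holds its last target.

## Working session

There is one attempt and no reset: what is moved stays moved. The work goes in short steps, Python scripts to look and compute and a tool call to move; the robot and the scene stay as the last step left them, time stands still between calls to the robot, and variables do not carry over. Pictures are saved under pics/ and viewed, and the job is handed in when it is done.

Besides the shell and the picture viewer there is one more tool, called after "Emit:" in YAML: its name, and indented under it one key for each argument. servo_tool: Moves the arm, as the interface text tells. Shifts and turns lie within -1 to 1; 1 stands for 100 mm of shift or 2 rad of turn. Its arguments: {"type":"object","properties":{"deltas":{"type":"array"}},"required":["deltas"]}

```bash
mkdir -p pics; ls; python3 - <<'E'
from workcell import bot
import cv2,numpy as np
s=bot.sense();print({k:(np.round(v,3).tolist()) for k,v in s.items()}, bot.tcp_to_grasp)
for n in ["scene","top","wrist"]:
    p,d=bot.get_image(n);cv2.imwrite(f"pics/{n}0.png",p);np.save(f"pics/{n}0.npy",d)
    print(n,{k:np.round(v,4).tolist() for k,v in bot.camera_model(n).items()})
E
```

```text
pics
{'time': 0.0, 'qpos': [1.164, 0.399, 0.045, 1.538, -0.019, 1.207, -0.051], 'joint_velocities': [-0.001, 0.0, -0.001, -0.0, 0.0, -0.0, -0.0], 'joint_torque': [0.0, -47.513, 1.365, -25.422, 0.012, 0.009, 0.0], 'eef_pos': [0.197, -0.619, 0.23], 'orientation': [[-0.001, 0.303, -0.953], [0.002, -0.953, -0.303], [-1.0, -0.002, 0.0]], 'force': [-0.031, -0.158, -0.012], 'torque': [-0.052, -0.022, -0.006], 'gripper_width': 1.002} 0.0187
scene {'fx': 436.3568, 'fy': 436.3568, 'cx': 279.6406, 'cy': 215.8781, 'world_from_camera': [[-0.4592, -0.6676, 0.586, 1.2821], [0.8882, -0.3545, 0.2922, 0.4099], [0.0126, 0.6547, 0.7558, 1.0341], [0.0, 0.0, 0.0, 1.0]]}
top {'fx': 385.1783, 'fy': 385.1783, 'cx': 280.3909, 'cy': 212.6153, 'world_from_camera': [[-0.0006, 0.9927, -0.1206, 0.4382], [-0.9999, -0.0025, -0.0156, 0.0722], [-0.0158, 0.1206, 0.9926, 1.0371], [0.0, 0.0, 0.0, 1.0]]}
wrist {'fx': 365.7765, 'fy': 365.7765, 'cx': 282.3654, 'cy': 210.4485, 'hand_eye': [[0.0005, 0.314, -0.9494, -0.1424], [1.0, -0.001, 0.0002, 0.0007], [-0.0009, -0.9494, -0.314, -0.0809], [0.0, 0.0, 0.0, 1.0]]}
```

View pics/scene0.png

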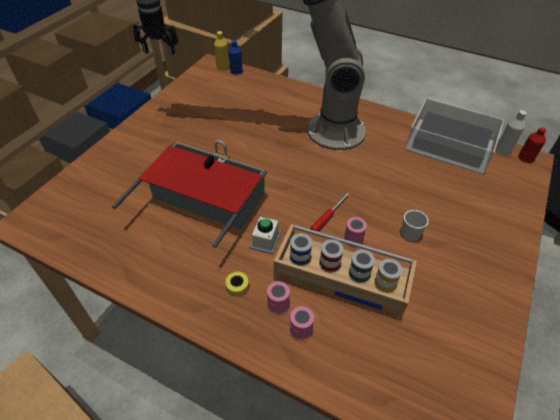

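View pics/top0.png

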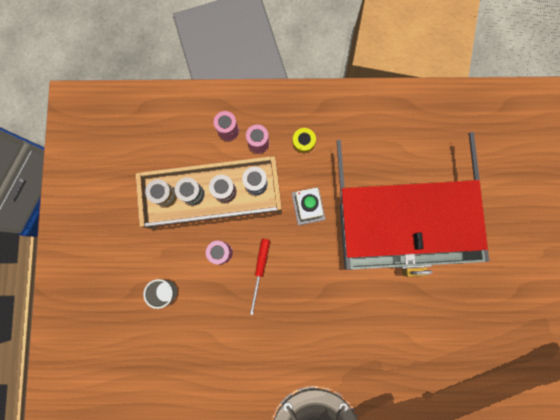

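View pics/wrist0.png

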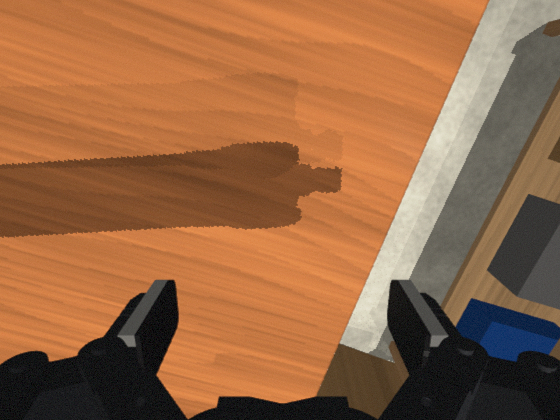

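The top view has the chest at (415,220) with its lid partly open and the grip at (418,241). The rack is at (208,190) with four tins at about (158,192), (188,190), (221,187) and (255,180). Pink look-alikes are at (225,122), (257,136) and (217,252), all on the bench off the rack. Button (310,203), tape (304,139), tub (158,294), driver (260,270).

```bash
cat > h.py <<'E'
import numpy as np,cv2
from workcell import bot
def ray(n,u,v,z,T=None):
    m=bot.camera_model(n); T=m["world_from_camera"] if T is None else T; T=np.array(T)
    d=np.array([(u-m["cx"])/m["fx"],-(v-m["cy"])/m["fy"],-1.0]); d=T[:3,:3]@d
    o=T[:3,3]; return o+d*(z-o[2])/d[2]
def cloud(n,dep,T=None):
    m=bot.camera_model(n); T=np.array(m["world_from_camera"] if T is None else T)
    v,u=np.mgrid[0:dep.shape[0],0:dep.shape[1]]
    P=np.stack([(u-m["cx"])/m["fx"]*dep,-(v-m["cy"])/m["fy"]*dep,-dep],-1)
    return P@T[:3,:3].T+T[:3,3]
def wristT(s):
    T=np.eye(4);T[:3,:3]=s["orientation"];T[:3,3]=s["eef_pos"]
    return T@np.array(bot.camera_model("wrist")["hand_eye"])
E
python3 - <<'E'
from h import *
p=cv2.imread("pics/top0.png");d=np.load("pics/top0.npy");C=cloud("top",d)
h=cv2.cvtColor(p,cv2.COLOR_BGR2HSV)
for (u,v) in [(158,192),(188,190),(221,187),(255,180),(208,215),(310,203),(418,241),(415,220),(412,272),(304,139),(158,294),(225,122)]:
    print((u,v),C[v,u].round(3))
Z=C[...,2]
# tin tops: height 0.12..0.14 in rack region
m=((Z>0.115)&(Z<0.15)).astype(np.uint8);m[:,300:]=0
n,l,st,ce=cv2.connectedComponentsWithStats(m)
for i in range(1,n):
    if st[i,4]>30: print("tin",st[i],ce[i].round(1),C[l==i].mean(0).round(4),ray("top",*ce[i],0.13).round(4))
red=((h[...,0]<6)|(h[...,0]>174))&(h[...,1]>150)&(h[...,2]>60)
red[:,:335]=0;red[:170]=0;red[290:]=0
cn=max(cv2.findContours(red.astype(np.uint8),0,1)[0],key=cv2.contourArea)
r=cv2.minAreaRect(cn);print(r)
for b in cv2.boxPoints(r): print(b,ray("top",*b,0.112).round(4))
cv2.imwrite("pics/rack.png",cv2.resize(p[130:260,120:350],None,fx=3.4,fy=3.4))
cv2.imwrite("pics/chest.png",cv2.resize(p[120:290,320:510],None,fx=3.5,fy=3.5))
s=cv2.imread("pics/scene0.png");cv2.imwrite("pics/rs.png",cv2.resize(s[180:350,220:440],None,fx=3.5,fy=3.5))
E
```

```text
(158, 192) [0.599 0.38  0.13 ]
(188, 190) [0.603 0.307 0.133]
(221, 187) [0.61  0.229 0.131]
(255, 180) [0.628 0.147 0.129]
(208, 215) [0.547 0.265 0.097]
(310, 203) [0.438 0.072 1.037]
(418, 241) [ 0.48  -0.233  0.138]
(415, 220) [ 0.532 -0.236  0.113]
(412, 272) [ 0.409 -0.219  0.127]
(304, 139) [0.759 0.024 0.033]
(158, 294) [0.348 0.412 0.005]
(225, 122) [0.794 0.232 0.071]
tin [243 167  24  24 460] [254.2 178.4] [0.6314 0.1493 0.1298] [0.6313 0.1493 0.13  ]
tin [209 175  25  24 465] [221.1 186.4] [0.6122 0.2288 0.1299] [0.6122 0.2288 0.13  ]
tin [175 177  25  25 478] [186.9 189.3] [0.6054 0.3108 0.1296] [0.6053 0.3107 0.13  ]
tin [146 179  25  25 482] [157.8 191.1] [0.6013 0.3809 0.1296] [0.6012 0.3807 0.13  ]
((414.1807861328125, 218.69998168945312), (70.47464752197266, 142.091796875), 86.5526123046875)
[341.14456 187.79855] [ 0.6111 -0.0611  0.112 ]
[482.97922 179.2543 ] [ 0.6309 -0.4046  0.112 ]
[487.217   249.60141] [ 0.461  -0.4038  0.112 ]
[345.38235 258.14566] [ 0.4411 -0.0678  0.112 ]
```

View pics/rack.png

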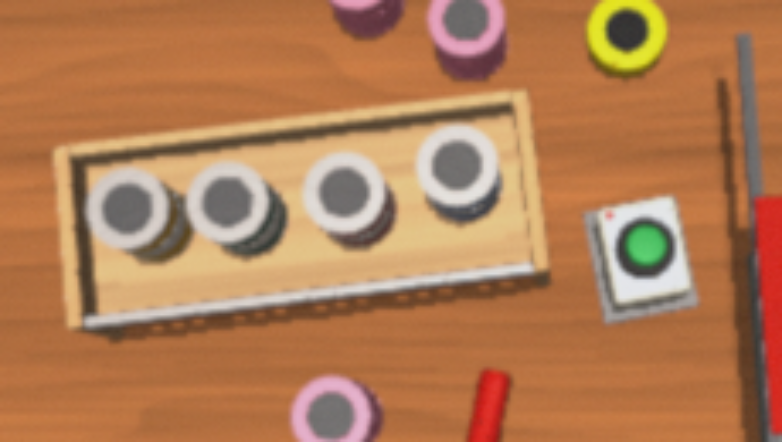

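View pics/chest.png

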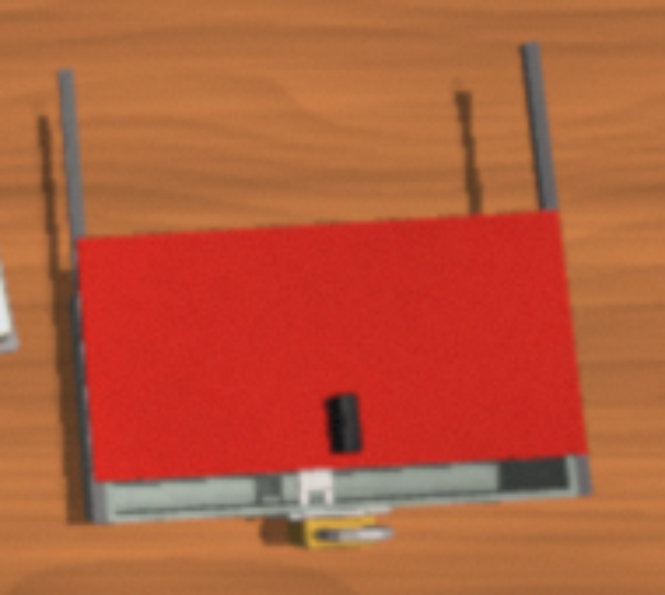

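View pics/rs.png

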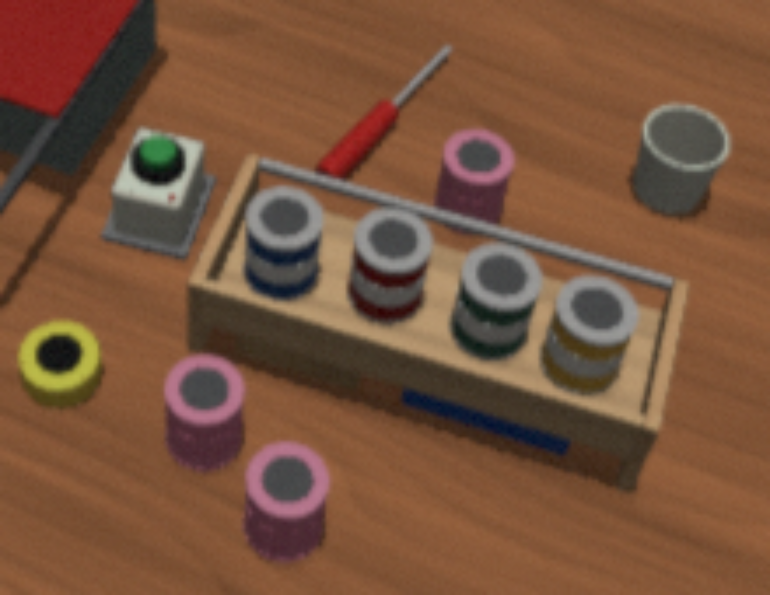

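```bash
python3 - <<'E'
from h import *
p=cv2.imread("pics/top0.png");d=np.load("pics/top0.npy");C=cloud("top",d)
h=cv2.cvtColor(p,cv2.COLOR_BGR2HSV)
red=((h[...,0]<6)|(h[...,0]>174))&(h[...,1]>150)&(h[...,2]>60)
red[:,:335]=0;red[:170]=0;red[290:]=0
red=red&(abs(C[...,2]-.112)<.006)
ys,xs=np.nonzero(red)
W=np.array([ray("top",u,v,.112) for u,v in zip(xs,ys)])
r=cv2.minAreaRect((W[:,:2]*1000).astype(np.float32));print("lid",r)
print(cv2.boxPoints(r))
blk=(h[...,2]<60)&(C[...,2]>.128)&(C[...,2]<.15); blk[:,:380]=0;blk[:,460:]=0
ys,xs=np.nonzero(blk);print("grip",len(xs),xs.min(),xs.max(),ys.min(),ys.max(),ray("top",xs.mean(),ys.mean(),.14).round(4))
br=(h[...,0]>15)&(h[...,0]<32)&(h[...,1]>100);br[:262]=0;br[280:]=0;br[:,:395]=0;br[:,440:]=0
ys,xs=np.nonzero(br&(C[...,2]>.085)&(C[...,2]<.115));print("brass",len(xs),xs.min(),xs.max(),ray("top",xs.mean(),ys.mean(),.1))
Z=C[...,2];m=(Z>.13)&(Z<.17);m[:255]=0;m[:,:390]=0;m[:,445:]=0;m[285:]=0
print("shackle",C[m].round(3)[:20],m.sum())
g=(h[...,0]>45)&(h[...,0]<80)&(h[...,1]>100)&(h[...,2]>60);g[:,:295]=0;g[:,325:]=0;g[:185]=0;g[225:]=0
ys,xs=np.nonzero(g);print("btn",len(xs),xs.mean(),ys.mean(),ray("top",xs.mean(),ys.mean(),.082).round(4),C[g][:,2].round(3)[::9])
# rack rim
m=(abs(Z-.095)<.006);m[:,300:]=0
W=C[m];r=cv2.minAreaRect((W[:,:2]*1000).astype(np.float32));print("rack",r,cv2.boxPoints(r).round(0).tolist())
# chest rim
m=(abs(Z-.106)<.004)&~red;m[:,:335]=0
W=C[m];print(len(W),W.min(0),W.max(0))
E
```

```text
Traceback (most recent call last):
  File "h.py", line 4, in ray
    m=bot.camera_model(n); T=m["world_from_camera"] if T is None else T; T=np.array(T)
ValueError: time passes only in moves, steps and waits
```

```bash
sed -i 's/^def ray/_c={}\ndef cm(n):\n    if n not in _c:_c[n]=bot.camera_model(n)\n    return _c[n]\ndef ray/; s/m=bot.camera_model(n)/m=cm(n)/; s/bot.camera_model("wrist")/cm("wrist")/' h.py
cat > a.py <<'E'
from h import *
p=cv2.imread("pics/top0.png");d=np.load("pics/top0.npy");C=cloud("top",d)
h=cv2.cvtColor(p,cv2.COLOR_BGR2HSV)
red=((h[...,0]<6)|(h[...,0]>174))&(h[...,1]>150)&(h[...,2]>60)
red[:,:335]=0;red[:170]=0;red[290:]=0
red=red&(abs(C[...,2]-.112)<.006)
ys,xs=np.nonzero(red)
W=np.array([ray("top",u,v,.112) for u,v in zip(xs,ys)])
r=cv2.minAreaRect((W[:,:2]*1000).astype(np.float32));print("lid",r)
print(cv2.boxPoints(r))
blk=(h[...,2]<60)&(C[...,2]>.128)&(C[...,2]<.15); blk[:,:380]=0;blk[:,460:]=0
ys,xs=np.nonzero(blk);print("grip",len(xs),xs.min(),xs.max(),ys.min(),ys.max(),ray("top",xs.mean(),ys.mean(),.14).round(4))
br=(h[...,0]>15)&(h[...,0]<32)&(h[...,1]>100);br[:262]=0;br[280:]=0;br[:,:395]=0;br[:,440:]=0
ys,xs=np.nonzero(br&(C[...,2]>.085)&(C[...,2]<.115));print("brass",len(xs),xs.min(),xs.max(),ray("top",xs.mean(),ys.mean(),.1))
Z=C[...,2];m=(Z>.13)&(Z<.17);m[:255]=0;m[:,:390]=0;m[:,445:]=0;m[285:]=0
print("shackle",C[m].round(3)[:20],m.sum())
g=(h[...,0]>45)&(h[...,0]<80)&(h[...,1]>100)&(h[...,2]>60);g[:,:295]=0;g[:,325:]=0;g[:185]=0;g[225:]=0
ys,xs=np.nonzero(g);print("btn",len(xs),xs.mean(),ys.mean(),ray("top",xs.mean(),ys.mean(),.082).round(4),C[g][:,2].round(3)[::9])
m=(abs(Z-.095)<.006);m[:,300:]=0
W=C[m];r=cv2.minAreaRect((W[:,:2]*1000).astype(np.float32));print("rack",r,cv2.boxPoints(r).round(0).tolist())
m=(abs(Z-.106)<.004)&~red;m[:,:335]=0
W=C[m];print(len(W),W.min(0),W.max(0))
E
python3 a.py
```

```text
lid ((536.5159301757812, -232.41026306152344), (168.9999542236328, 334.8969421386719), 3.1937687397003174)
[[ 442.81815  -69.9296 ]
 [ 461.47623 -404.3064 ]
 [ 630.21375 -394.89093]
 [ 611.55566  -60.51413]]
grip 76 415 422 234 248 [ 0.48   -0.2326  0.14  ]
brass 122 405 427 [ 0.40973288 -0.23323226  0.1       ]
shackle [[ 0.414 -0.252  0.147]
 [ 0.414 -0.254  0.147]
 [ 0.411 -0.222  0.134]
 [ 0.412 -0.223  0.137]
 [ 0.412 -0.224  0.14 ]
 [ 0.412 -0.225  0.144]
 [ 0.412 -0.227  0.146]
 [ 0.412 -0.228  0.149]
 [ 0.412 -0.23   0.151]
 [ 0.412 -0.232  0.152]
 [ 0.412 -0.233  0.154]
 [ 0.412 -0.236  0.154]
 [ 0.412 -0.238  0.154]
 [ 0.412 -0.24   0.154]
 [ 0.412 -0.242  0.154]
 [ 0.412 -0.245  0.153]
 [ 0.412 -0.247  0.153]
 [ 0.412 -0.249  0.153]
 [ 0.412 -0.251  0.153]
 [ 0.412 -0.256  0.148]] 66
btn 121 309.54545454545456 201.62809917355372 [0.5818 0.0142 0.082 ] [0.066 0.081 0.082 0.08  0.079 0.083 0.085 0.083 0.083 0.08  0.079 0.085
 0.081 0.082]
rack ((608.2843017578125, 268.66021728515625), (136.9066619873047, 354.48345947265625), 6.906619071960449) [[519.0, 436.0], [562.0, 84.0], [698.0, 101.0], [655.0, 453.0]]
1066 [ 0.40115731 -0.40875373  0.10202935] [ 0.75255269 -0.05368549  0.1099674 ]
```

Four tins stand on the rack: blue, red, green and yellow. The only look-alikes are pink, at (225,122), (257,136) and (217,252), and they stand off the rack. The chest is at about (0.512,-0.234) with yaw 0.056 and the lid open about 25 mm. I'll go to the lid grip first.

```bash
cat >> h.py <<'E'
E0=(0.512,-0.234);CY=0.0557
def chest(x,y): 
    c,s=np.cos(CY),np.sin(CY); return np.array([E0[0]+c*x-s*y,E0[1]+s*x+c*y])
def plan(x,y,z,ang=None):
    """ang: desired world heading (rad) of tool y, or None = as is; prints units"""
    s=bot.sense();R=np.array(s["orientation"]);p=np.array(s["eef_pos"])
    cur=np.arctan2(R[1,1],R[0,1]); t=0
    if ang is not None: t=(ang-cur+np.pi)%(2*np.pi)-np.pi
    if ang is not None:
        Y=np.array([np.cos(ang),np.sin(ang),0]);X=np.array([0,0,-1.]);R=np.stack([X,Y,np.cross(X,Y)],1)
    u=R.T@(np.array([x,y,z])-p)/.1
    print("t",s["time"],"p",p.round(4),"q",np.round(s["qpos"],2).tolist(),"F",np.round(s["force"],1).tolist(),"w",round(s["gripper_width"],3),"tilt",np.round(np.array(s["orientation"])[2],3).tolist())
    print("wx total",round(-t/2,4),"then dx,dy,dz total",u.round(3))
E
python3 -c "
from h import *
plan(.4816,-.235,.2,-np.pi/2+CY)"
```

```text
t 0.15 p [ 0.1968 -0.619   0.2305] q [1.16, 0.4, 0.05, 1.54, -0.02, 1.21, -0.05] F [-0.0, 0.2, -0.1] w 0.998 tilt [-1.0, -0.002, 0.0]
wx total 0.1261 then dx,dy,dz total [ 0.305 -3.675 -3.058]
```

Emit:
servo_tool:
  deltas:
    - {"wx":0.063,"grip":1}
    - {"wx":0.063,"grip":1}
    - {"dy":-0.4,"dz":-0.34,"grip":1}
    - {"dy":-0.4,"dz":-0.34,"grip":1}
    - {"dy":-0.4,"dz":-0.34,"grip":1}
    - {"dy":-0.4,"dz":-0.34,"grip":1}
    - {"dy":-0.4,"dz":-0.34,"grip":1}
    - {"dy":-0.4,"dz":-0.34,"grip":0.7}

```text
schema error: expected keys dx, dy, dz, wx, wy, wz, grip
```

```bash
python3 -c "
from h import *
plan(.4816,-.235,.2,-np.pi/2+CY)"
```

```text
t 0.15 p [ 0.1968 -0.619   0.2305] q [1.16, 0.4, 0.05, 1.54, -0.02, 1.21, -0.05] F [-0.0, 0.2, -0.1] w 0.998 tilt [-1.0, -0.002, 0.0]
wx total 0.1261 then dx,dy,dz total [ 0.305 -3.675 -3.058]
```

All keys are needed in each row.

Emit:
servo_tool:
  deltas:
    - {"dx":0,"dy":0,"dz":0,"wx":0.063,"wy":0,"wz":0,"grip":1}
    - {"dx":0,"dy":0,"dz":0,"wx":0.063,"wy":0,"wz":0,"grip":1}
    - {"dx":0,"dy":-0.4,"dz":-0.34,"wx":0,"wy":0,"wz":0,"grip":1}
    - {"dx":0,"dy":-0.4,"dz":-0.34,"wx":0,"wy":0,"wz":0,"grip":1}
    - {"dx":0,"dy":-0.4,"dz":-0.34,"wx":0,"wy":0,"wz":0,"grip":1}
    - {"dx":0,"dy":-0.4,"dz":-0.34,"wx":0,"wy":0,"wz":0,"grip":1}
    - {"dx":0,"dy":-0.4,"dz":-0.34,"wx":0,"wy":0,"wz":0,"grip":0.7}
    - {"dx":0,"dy":-0.4,"dz":-0.34,"wx":0,"wy":0,"wz":0,"grip":0.7}

```text
time: 1.15
eef_pos: [0.3879, -0.3669, 0.2312]
orientation: [[-0.0, 0.056, -0.998], [-0.0, -0.998, -0.056], [-1.0, 0.0, 0.0]]
force: [0.9, 0.1, 0.5]
gripper_width: 0.698
```

```bash
python3 -c "
from h import *
plan(.4816,-.235,.2,-np.pi/2+CY)"
```

```text
t 1.15 p [ 0.3879 -0.3669  0.2312] q [0.73, 0.19, -0.06, 1.81, 0.01, 1.14, -0.85] F [0.9, 0.1, 0.5] w 0.698 tilt [-1.0, 0.0, 0.0]
wx total 0.0001 then dx,dy,dz total [ 0.312 -1.265 -1.009]
```

Emit:
servo_tool:
  deltas:
    - {"dx":0,"dy":-0.42,"dz":-0.337,"wx":0,"wy":0,"wz":0,"grip":0.7}
    - {"dx":0,"dy":-0.42,"dz":-0.337,"wx":0,"wy":0,"wz":0,"grip":0.7}
    - {"dx":0,"dy":-0.42,"dz":-0.337,"wx":0,"wy":0,"wz":0,"grip":0.7}
    - {"dx":0,"dy":0,"dz":0,"wx":0,"wy":0,"wz":0,"grip":0.7}

```text
time: 1.65
eef_pos: [0.484, -0.2316, 0.2312]
orientation: [[0.001, 0.065, -0.998], [0.002, -0.998, -0.065], [-1.0, -0.002, -0.001]]
force: [-0.0, 0.7, 0.1]
gripper_width: 0.701
```

```bash
python3 -c "
from h import *
plan(.4816,-.235,.117,-np.pi/2+CY)
s=bot.sense();p,d=bot.get_image('wrist');cv2.imwrite('pics/w1.png',p)
C=cloud('wrist',d,wristT(s))
v,u=np.nonzero((C[...,2]>.132)&(C[...,2]<.147)&(cv2.cvtColor(p,6)<70)&(d>.05))
m=(C[v,u,0]>.42);print(m.sum(),C[v,u][m].mean(0),C[v,u][m].min(0),C[v,u][m].max(0))
"
```

```text
t 1.65 p [ 0.484  -0.2316  0.2312] q [0.52, 0.2, -0.18, 1.8, 0.04, 1.14, -1.17] F [-0.0, 0.7, 0.1] w 0.701 tilt [-1.0, -0.002, -0.001]
wx total 0.0048 then dx,dy,dz total [1.142 0.032 0.026]
1135 [ 0.4845495  -0.23862074  0.13927193] [ 0.46376379 -0.24638618  0.13207394] [ 0.50289002 -0.23134243  0.14163312]
```

View pics/w1.png

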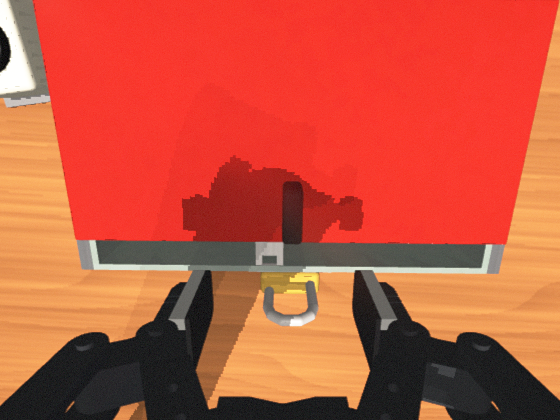

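The wrist view shows the black grip at (292,212), the shackle at (290,300) and the alarm box at the top left. The grip lies near (0.484,-0.238), which agrees with the top view. Descending and gripping.

Emit:
servo_tool:
  deltas:
    - {"dx":0.38,"dy":0.05,"dz":0.02,"wx":0,"wy":0,"wz":0,"grip":0.7}
    - {"dx":0.38,"dy":0,"dz":0,"wx":0,"wy":0,"wz":0,"grip":0.7}
    - {"dx":0.38,"dy":0,"dz":0,"wx":0,"wy":0,"wz":0,"grip":0.7}
    - {"dx":0,"dy":0,"dz":0,"wx":0,"wy":0,"wz":0,"grip":0}
    - {"dx":0,"dy":0,"dz":0,"wx":0,"wy":0,"wz":0,"grip":0}
    - {"dx":0,"dy":0,"dz":0,"wx":0,"wy":0,"wz":0,"grip":0}
    - {"dx":0,"dy":0,"dz":0,"wx":0,"wy":0,"wz":0,"grip":0}

```text
time: 2.58
eef_pos: [0.4801, -0.2383, 0.119]
orientation: [[0.0, 0.057, -0.998], [0.005, -0.998, -0.057], [-1.0, -0.005, -0.001]]
force: [-1.5, 8.6, 3.0]
gripper_width: 0.154
```

```bash
python3 -c "
from h import *
g=chest(-.055+.164,0);print(g)
plan(*g,.118,-np.pi/2+CY)"
```

```text
[ 0.62083096 -0.22793184]
t 2.575 p [ 0.4801 -0.2383  0.119 ] q [0.53, 0.32, -0.17, 1.92, 0.06, 0.91, -1.19] F [-1.5, 8.6, 3.0] w 0.154 tilt [-1.0, -0.005, -0.001]
wx total 0.0007 then dx,dy,dz total [ 0.01  -0.025 -1.411]
```

Emit:
servo_tool:
  deltas:
    - {"dx":0,"dy":-0.03,"dz":-0.2,"wx":0,"wy":0,"wz":0,"grip":0}
    - {"dx":0,"dy":0,"dz":-0.25,"wx":0,"wy":0,"wz":0,"grip":0}
    - {"dx":0,"dy":0,"dz":-0.25,"wx":0,"wy":0,"wz":0,"grip":0}
    - {"dx":0,"dy":0,"dz":-0.25,"wx":0,"wy":0,"wz":0,"grip":0}
    - {"dx":0,"dy":0,"dz":-0.25,"wx":0,"wy":0,"wz":0,"grip":0}
    - {"dx":0,"dy":0,"dz":-0.17,"wx":0,"wy":0,"wz":0,"grip":0}
    - {"dx":0,"dy":0,"dz":0,"wx":0,"wy":0,"wz":0,"grip":0}

```text
time: 3.45
eef_pos: [0.6167, -0.2308, 0.1191]
orientation: [[-0.0, 0.056, -0.998], [0.001, -0.998, -0.056], [-1.0, -0.001, 0.0]]
force: [-3.3, 2.5, 1.6]
gripper_width: 0.152
```

Emit:
servo_tool:
  deltas:
    - {"dx":0,"dy":0,"dz":0,"wx":0,"wy":0,"wz":0,"grip":0.6}
    - {"dx":0,"dy":0,"dz":0,"wx":0,"wy":0,"wz":0,"grip":0.6}
    - {"dx":0,"dy":0,"dz":0,"wx":0,"wy":0,"wz":0,"grip":0.6}
    - {"dx":-0.5,"dy":0,"dz":0,"wx":0,"wy":0,"wz":0,"grip":0.6}
    - {"dx":-0.5,"dy":0,"dz":0,"wx":0,"wy":0,"wz":0,"grip":1}

```text
time: 4.08
eef_pos: [0.6157, -0.2316, 0.2181]
orientation: [[-0.001, 0.056, -0.998], [0.0, -0.998, -0.056], [-1.0, -0.0, 0.001]]
force: [0.7, -1.3, 0.3]
gripper_width: 0.793
```

```bash
cat > top.py <<'E'
import sys
from h import *
plan(.61,.23,.22)
p,d=bot.get_image("top");n=sys.argv[1];cv2.imwrite(f"pics/top{n}.png",p);np.save(f"pics/top{n}.npy",d)
C=cloud("top",d);Z=C[...,2]
h=cv2.cvtColor(p,cv2.COLOR_BGR2HSV)
m=((Z>0.118)&(Z<0.145)&(h[...,1]<70)).astype(np.uint8);m[:,300:]=0;m[:140]=0;m[230:]=0
N,l,st,ce=cv2.connectedComponentsWithStats(m)
for i in range(1,N):
    if st[i,4]>200: print("tin",st[i],ce[i].round(1),ray("top",*ce[i],0.13).round(4))
E
python3 top.py 1
```

```text
t 4.075 p [ 0.6157 -0.2316  0.2181] q [0.42, 0.43, -0.18, 1.53, 0.08, 1.2, -1.28] F [0.7, -1.3, 0.3] w 0.793 tilt [-1.0, -0.0, 0.001]
wx total 0.0 then dx,dy,dz total [-0.019 -4.612 -0.2  ]
tin [243 167  24  24 456] [254.2 178.4] [0.6314 0.1492 0.13  ]
tin [209 175  25  24 464] [220.9 186.4] [0.6122 0.229  0.13  ]
tin [175 177  25  25 466] [186.8 189.2] [0.6056 0.311  0.13  ]
tin [146 179  24  24 461] [157.5 190.9] [0.6017 0.3817 0.13  ]
```

View pics/top1.png

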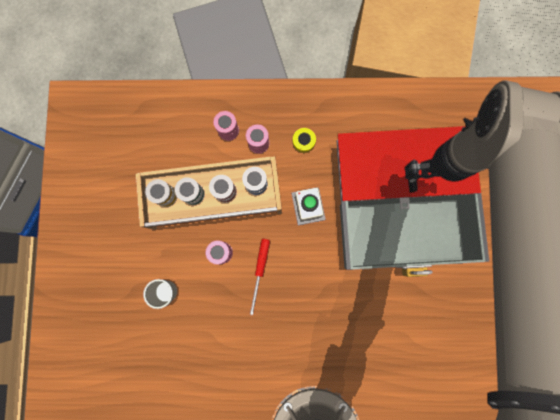

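The lid now looks fully open (front edge at y≈200) and the tins haven't moved. Next I'll turn the jaws along the rack's x and go for the blue tin at (0.631,0.149).

Emit:
servo_tool:
  deltas:
    - {"dx":0,"dy":0,"dz":0,"wx":-0.091,"wy":0,"wz":0,"grip":1}
    - {"dx":0,"dy":0,"dz":0,"wx":-0.091,"wy":0,"wz":0,"grip":1}
    - {"dx":0,"dy":0,"dz":0,"wx":-0.091,"wy":0,"wz":0,"grip":1}
    - {"dx":0,"dy":0,"dz":0,"wx":-0.091,"wy":0,"wz":0,"grip":1}
    - {"dx":0,"dy":0,"dz":0,"wx":-0.091,"wy":0,"wz":0,"grip":1}
    - {"dx":0,"dy":0,"dz":0,"wx":-0.091,"wy":0,"wz":0,"grip":1}
    - {"dx":0,"dy":0,"dz":0,"wx":-0.091,"wy":0,"wz":0,"grip":1}
    - {"dx":0,"dy":0,"dz":0,"wx":-0.091,"wy":0,"wz":0,"grip":1}

```text
time: 5.12
eef_pos: [0.616, -0.2318, 0.2173]
orientation: [[0.001, 0.999, -0.053], [-0.001, -0.053, -0.999], [-1.0, 0.001, 0.001]]
force: [-0.7, -0.1, 0.1]
gripper_width: 0.999
```

Emit:
servo_tool:
  deltas:
    - {"dx":0,"dy":0,"dz":0,"wx":-0.09,"wy":0,"wz":0,"grip":1}
    - {"dx":0,"dy":0.08,"dz":-0.5,"wx":0,"wy":0,"wz":0,"grip":1}
    - {"dx":0,"dy":0.08,"dz":-0.5,"wx":0,"wy":0,"wz":0,"grip":1}
    - {"dx":0,"dy":0.08,"dz":-0.5,"wx":0,"wy":0,"wz":0,"grip":1}
    - {"dx":0,"dy":0.08,"dz":-0.5,"wx":0,"wy":0,"wz":0,"grip":1}
    - {"dx":0,"dy":0.08,"dz":-0.5,"wx":0,"wy":0,"wz":0,"grip":1}
    - {"dx":0,"dy":0.08,"dz":-0.5,"wx":0,"wy":0,"wz":0,"grip":1}
    - {"dx":0,"dy":0.08,"dz":-0.5,"wx":0,"wy":0,"wz":0,"grip":1}

```text
time: 6.12
eef_pos: [0.6296, 0.1239, 0.2174]
orientation: [[0.001, 0.993, 0.12], [-0.0, 0.12, -0.993], [-1.0, 0.001, 0.0]]
force: [0.4, -0.0, -0.8]
gripper_width: 1.001
```

```bash
python3 -c "
from h import *
plan(.6314,.1492,.093,.1215)"
```

```text
t 6.125 p [0.6296 0.1239 0.2174] q [0.17, 0.44, -0.6, 1.56, 0.26, 1.21, -0.35] F [0.4, -0.0, -0.8] w 1.001 tilt [-1.0, 0.001, 0.0]
wx total -0.0006 then dx,dy,dz total [ 1.244  0.048 -0.249]
```

Emit:
servo_tool:
  deltas:
    - {"dx":0,"dy":0.05,"dz":-0.25,"wx":0,"wy":0,"wz":0,"grip":1}
    - {"dx":0.4,"dy":0,"dz":0,"wx":0,"wy":0,"wz":0,"grip":1}
    - {"dx":0.4,"dy":0,"dz":0,"wx":0,"wy":0,"wz":0,"grip":1}
    - {"dx":0.44,"dy":0,"dz":0,"wx":0,"wy":0,"wz":0,"grip":1}
    - {"dx":0,"dy":0,"dz":0,"wx":0,"wy":0,"wz":0,"grip":0}
    - {"dx":0,"dy":0,"dz":0,"wx":0,"wy":0,"wz":0,"grip":0}
    - {"dx":0,"dy":0,"dz":0,"wx":0,"wy":0,"wz":0,"grip":0}
    - {"dx":0,"dy":0,"dz":0,"wx":0,"wy":0,"wz":0,"grip":0}

```text
time: 7.12
eef_pos: [0.6318, 0.1482, 0.0944]
orientation: [[0.002, 0.993, 0.121], [0.0, 0.121, -0.993], [-1.0, 0.002, 0.0]]
force: [0.4, -0.6, -2.5]
gripper_width: 0.664
```

Emit:
servo_tool:
  deltas:
    - {"dx":-0.3,"dy":0,"dz":0,"wx":0,"wy":0,"wz":0,"grip":0}
    - {"dx":-0.4,"dy":0,"dz":0,"wx":0,"wy":0,"wz":0,"grip":0}
    - {"dx":-0.4,"dy":0,"dz":0,"wx":0,"wy":0,"wz":0,"grip":0}
    - {"dx":0,"dy":0,"dz":0,"wx":0.033,"wy":0,"wz":0,"grip":0}

```text
time: 7.62
eef_pos: [0.6337, 0.1495, 0.2083]
orientation: [[0.009, 0.999, 0.053], [0.002, 0.053, -0.999], [-1.0, 0.009, -0.002]]
force: [0.5, -0.4, -3.1]
gripper_width: 0.67
```

```bash
python3 -c "
from h import *
g=chest(0,-.105);print(g)
plan(*g,.2,CY)
p,d=bot.get_image('wrist');cv2.imwrite('pics/w2.png',p)"
```

```text
[ 0.51784548 -0.33883716]
t 7.625 p [0.6337 0.1495 0.2083] q [0.12, 0.46, -0.59, 1.56, 0.27, 1.2, -0.46] F [0.5, -0.4, -3.1] w 0.67 tilt [-1.0, 0.009, -0.002]
wx total -0.0012 then dx,dy,dz total [ 0.083 -1.429  4.811]
```

View pics/w2.png

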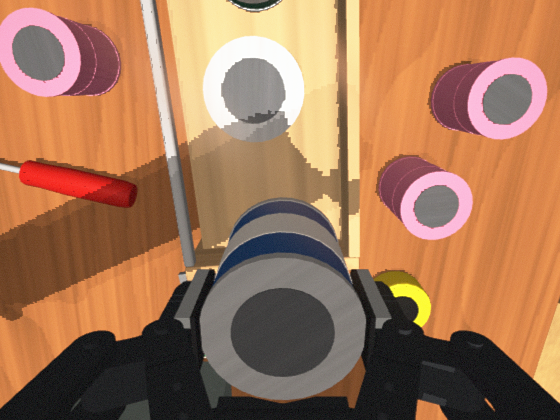

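The blue tin is held upright between the pads at (283,330). Carrying it to the far (-y) end of the chest.

Emit:
servo_tool:
  deltas:
    - {"dx":0,"dy":-0.15,"dz":0.5,"wx":0,"wy":0,"wz":0,"grip":0}
    - {"dx":0,"dy":-0.15,"dz":0.5,"wx":0,"wy":0,"wz":0,"grip":0}
    - {"dx":0,"dy":-0.15,"dz":0.5,"wx":0,"wy":0,"wz":0,"grip":0}
    - {"dx":0,"dy":-0.15,"dz":0.5,"wx":0,"wy":0,"wz":0,"grip":0}
    - {"dx":0,"dy":-0.15,"dz":0.5,"wx":0,"wy":0,"wz":0,"grip":0}
    - {"dx":0,"dy":-0.15,"dz":0.5,"wx":0,"wy":0,"wz":0,"grip":0}
    - {"dx":0,"dy":-0.15,"dz":0.5,"wx":0,"wy":0,"wz":0,"grip":0}
    - {"dx":0,"dy":-0.15,"dz":0.5,"wx":0,"wy":0,"wz":0,"grip":0}

```text
time: 8.68
eef_pos: [0.5326, -0.2593, 0.2032]
orientation: [[-0.0, 0.998, 0.056], [-0.0, 0.056, -0.998], [-1.0, -0.0, 0.0]]
force: [1.1, 0.3, -3.3]
gripper_width: 0.664
```

Emit:
servo_tool:
  deltas:
    - {"dx":0,"dy":-0.22,"dz":0.4,"wx":0,"wy":0,"wz":0,"grip":0}
    - {"dx":0,"dy":0,"dz":0.4,"wx":0,"wy":0,"wz":0,"grip":0}
    - {"dx":0,"dy":0,"dz":0,"wx":0,"wy":0,"wz":0,"grip":0}

```text
time: 9.05
eef_pos: [0.5139, -0.3437, 0.2027]
orientation: [[-0.001, 0.999, 0.049], [-0.002, 0.049, -0.999], [-1.0, -0.001, 0.002]]
force: [-0.4, 0.3, -3.4]
gripper_width: 0.667
```

```bash
cat > w.py <<'E'
import sys
from h import *
s=bot.sense()
g=chest(float(sys.argv[2]),float(sys.argv[3]));print(g)
plan(*g,.042,CY)
n=sys.argv[1]
p,d=bot.get_image("wrist");cv2.imwrite(f"pics/w{n}.png",p)
E
python3 w.py 3 0 -.105
```

```text
[ 0.51784548 -0.33883716]
t 9.05 p [ 0.5139 -0.3437  0.2027] q [0.84, 0.39, -0.42, 1.64, 0.17, 1.15, 0.43] F [-0.4, 0.3, -3.4] w 0.667 tilt [-1.0, -0.001, 0.002]
wx total -0.0034 then dx,dy,dz total [ 1.607  0.042 -0.047]
```

View pics/w3.png

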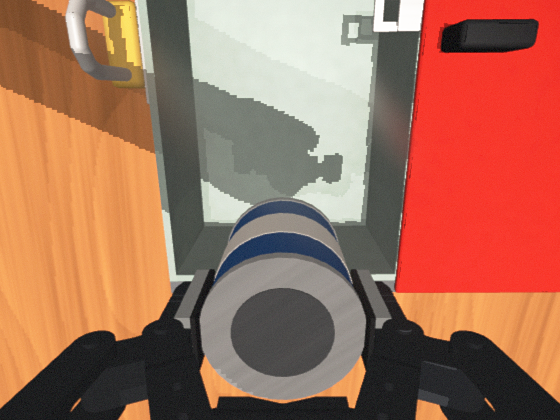

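The tin hangs over the chest's inside, centred between the side walls (floor edges at columns 205 and 365). The lid is clear at column 400. Lowering.

Emit:
servo_tool:
  deltas:
    - {"dx":0.3,"dy":0.02,"dz":-0.03,"wx":0,"wy":0,"wz":0,"grip":0}
    - {"dx":0.4,"dy":0,"dz":0,"wx":0,"wy":0,"wz":0,"grip":0}
    - {"dx":0.4,"dy":0,"dz":0,"wx":0,"wy":0,"wz":0,"grip":0}
    - {"dx":0.3,"dy":0,"dz":0,"wx":0,"wy":0,"wz":0,"grip":0}
    - {"dx":0.2,"dy":0,"dz":0,"wx":0,"wy":0,"wz":0,"grip":0}
    - {"dx":0,"dy":0,"dz":0,"wx":0,"wy":0,"wz":0,"grip":0}

```text
time: 9.85
eef_pos: [0.5171, -0.3343, 0.042]
orientation: [[-0.002, 0.998, 0.057], [0.002, 0.057, -0.998], [-1.0, -0.002, -0.002]]
force: [0.2, 0.0, -2.2]
gripper_width: 0.667
```

Emit:
servo_tool:
  deltas:
    - {"dx":0,"dy":0,"dz":0,"wx":0,"wy":0,"wz":0,"grip":0.85}
    - {"dx":0,"dy":0,"dz":0,"wx":0,"wy":0,"wz":0,"grip":0.85}
    - {"dx":0,"dy":0,"dz":0,"wx":0,"wy":0,"wz":0,"grip":0.85}
    - {"dx":-0.3,"dy":0,"dz":0,"wx":0,"wy":0,"wz":0,"grip":0.85}
    - {"dx":-0.5,"dy":0,"dz":0,"wx":0,"wy":0,"wz":0,"grip":0.85}
    - {"dx":-0.5,"dy":0,"dz":0,"wx":0,"wy":0,"wz":0,"grip":0.85}
    - {"dx":-0.3,"dy":0,"dz":0,"wx":0,"wy":0,"wz":0,"grip":1}

```text
time: 10.72
eef_pos: [0.519, -0.3363, 0.2071]
orientation: [[0.004, 0.998, 0.055], [-0.003, 0.055, -0.998], [-1.0, 0.004, 0.003]]
force: [-0.7, 0.2, 0.7]
gripper_width: 0.996
```

```bash
python3 top.py 2; python3 -c "
from h import *
plan(.6122,.229,.22,.1215)"
```

```text
t 10.725 p [ 0.519  -0.3363  0.2071] q [0.84, 0.38, -0.43, 1.64, 0.17, 1.15, 0.42] F [-0.7, 0.2, 0.7] w 0.996 tilt [-1.0, 0.004, 0.003]
wx total 0.0 then dx,dy,dz total [-0.141  1.221 -5.604]
tin [209 175  25  24 464] [221.  186.4] [0.6122 0.2289 0.13  ]
tin [175 177  25  25 471] [186.8 189.2] [0.6056 0.311  0.13  ]
tin [146 179  24  25 462] [157.5 190.9] [0.6016 0.3817 0.13  ]
t 10.775 p [ 0.5208 -0.3373  0.2108] q [0.84, 0.38, -0.43, 1.64, 0.17, 1.15, 0.42] F [1.4, 0.0, 2.1] w 0.999 tilt [-1.0, 0.009, 0.007]
wx total -0.0333 then dx,dy,dz total [-0.092  1.593 -5.511]
```

View pics/top2.png

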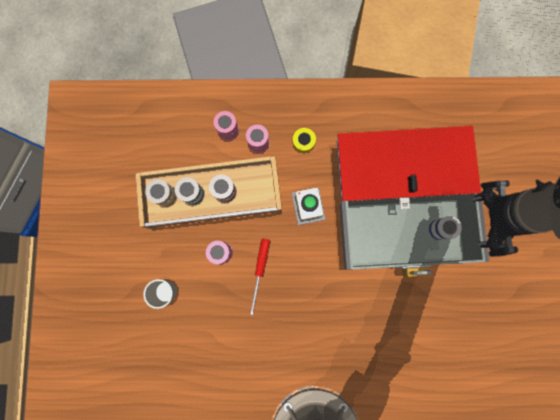

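The blue tin stands in the chest at (445,228). The other three haven't moved. Next is the red tin at (0.612,0.229).

Emit:
servo_tool:
  deltas:
    - {"dx":0,"dy":0,"dz":0,"wx":-0.033,"wy":0,"wz":0,"grip":1}
    - {"dx":0,"dy":0.16,"dz":-0.55,"wx":0,"wy":0,"wz":0,"grip":1}
    - {"dx":0,"dy":0.16,"dz":-0.55,"wx":0,"wy":0,"wz":0,"grip":1}
    - {"dx":0,"dy":0.16,"dz":-0.55,"wx":0,"wy":0,"wz":0,"grip":1}
    - {"dx":0,"dy":0.16,"dz":-0.55,"wx":0,"wy":0,"wz":0,"grip":1}
    - {"dx":0,"dy":0.16,"dz":-0.55,"wx":0,"wy":0,"wz":0,"grip":1}
    - {"dx":0,"dy":0.16,"dz":-0.55,"wx":0,"wy":0,"wz":0,"grip":1}
    - {"dx":0,"dy":0.16,"dz":-0.55,"wx":0,"wy":0,"wz":0,"grip":1}

```text
time: 11.78
eef_pos: [0.5827, 0.0614, 0.2036]
orientation: [[0.001, 0.993, 0.12], [-0.0, 0.12, -0.993], [-1.0, 0.001, 0.001]]
force: [1.0, -0.9, 0.1]
gripper_width: 1.005
```

Emit:
servo_tool:
  deltas:
    - {"dx":0,"dy":0.16,"dz":-0.55,"wx":0,"wy":0,"wz":0,"grip":1}
    - {"dx":0,"dy":0.16,"dz":-0.55,"wx":0,"wy":0,"wz":0,"grip":1}
    - {"dx":0,"dy":0.16,"dz":-0.55,"wx":0,"wy":0,"wz":0,"grip":1}
    - {"dx":0,"dy":0,"dz":0,"wx":0,"wy":0,"wz":0,"grip":1}

```text
time: 12.28
eef_pos: [0.6085, 0.237, 0.2036]
orientation: [[-0.0, 0.991, 0.13], [0.005, 0.13, -0.991], [-1.0, 0.0, -0.005]]
force: [-0.4, -1.5, -0.0]
gripper_width: 1.0
```

```bash
python3 -c "
from h import *
plan(.6122,.229,.093,.1215)"
```

```text
t 12.275 p [0.6085 0.237  0.2036] q [0.02, 0.49, -0.64, 1.55, 0.3, 1.21, -0.54] F [-0.4, -1.5, -0.0] w 1.0 tilt [-1.0, 0.0, -0.005]
wx total 0.0045 then dx,dy,dz total [1.106 0.027 0.084]
```

Emit:
servo_tool:
  deltas:
    - {"dx":0.3,"dy":0,"dz":0,"wx":0,"wy":0,"wz":0,"grip":1}
    - {"dx":0,"dy":0,"dz":0,"wx":0,"wy":0,"wz":0,"grip":1}
    - {"dx":0,"dy":0,"dz":0,"wx":0,"wy":0,"wz":0,"grip":1}

```text
time: 12.65
eef_pos: [0.6107, 0.2287, 0.1741]
orientation: [[0.001, 0.993, 0.119], [-0.0, 0.119, -0.993], [-1.0, 0.001, 0.0]]
force: [1.3, 0.6, 1.0]
gripper_width: 0.998
```

```bash
python3 -c "
from h import *
plan(.6122,.229,.093,.1215)"
```

```text
t 12.65 p [0.6107 0.2287 0.1741] q [0.02, 0.51, -0.63, 1.58, 0.32, 1.15, -0.55] F [1.3, 0.6, 1.0] w 0.998 tilt [-1.0, 0.001, 0.0]
wx total -0.0009 then dx,dy,dz total [ 0.811  0.015 -0.002]
```

Emit:
servo_tool:
  deltas:
    - {"dx":0.4,"dy":0.01,"dz":0,"wx":0,"wy":0,"wz":0,"grip":1}
    - {"dx":0.41,"dy":0,"dz":0,"wx":0,"wy":0,"wz":0,"grip":1}
    - {"dx":0,"dy":0,"dz":0,"wx":0,"wy":0,"wz":0,"grip":1}
    - {"dx":0,"dy":0,"dz":0,"wx":0,"wy":0,"wz":0,"grip":0}
    - {"dx":0,"dy":0,"dz":0,"wx":0,"wy":0,"wz":0,"grip":0}
    - {"dx":0,"dy":0,"dz":0,"wx":0,"wy":0,"wz":0,"grip":0}
    - {"dx":0,"dy":0,"dz":0,"wx":0,"wy":0,"wz":0,"grip":0}

```text
time: 13.52
eef_pos: [0.6133, 0.2306, 0.0954]
orientation: [[0.005, 0.993, 0.12], [0.002, 0.12, -0.993], [-1.0, 0.005, -0.001]]
force: [1.0, -0.5, 7.5]
gripper_width: 0.66
```

Emit:
servo_tool:
  deltas:
    - {"dx":-0.3,"dy":0,"dz":0,"wx":0,"wy":0,"wz":0,"grip":0}
    - {"dx":-0.4,"dy":0,"dz":0,"wx":0,"wy":0,"wz":0,"grip":0}
    - {"dx":-0.4,"dy":0,"dz":0,"wx":0,"wy":0,"wz":0,"grip":0}
    - {"dx":0,"dy":0,"dz":0,"wx":0.033,"wy":0,"wz":0,"grip":0}
    - {"dx":0,"dy":0,"dz":0,"wx":0,"wy":0,"wz":0,"grip":0}

```text
time: 14.15
eef_pos: [0.6106, 0.2292, 0.2023]
orientation: [[-0.001, 0.998, 0.056], [-0.001, 0.056, -0.998], [-1.0, -0.001, 0.001]]
force: [-0.2, 0.9, -5.0]
gripper_width: 0.663
```

```bash
python3 -c "
from h import *
plan(*chest(0,-.035),.2,CY)
p,d=bot.get_image('wrist');cv2.imwrite('pics/w4.png',p)"
```

```text
t 14.15 p [0.6106 0.2292 0.2023] q [0.02, 0.48, -0.62, 1.55, 0.29, 1.2, -0.6] F [-0.2, 0.9, -5.0] w 0.663 tilt [-1.0, -0.001, 0.001]
wx total 0.0001 then dx,dy,dz total [ 0.023 -1.242  4.92 ]
```

View pics/w4.png

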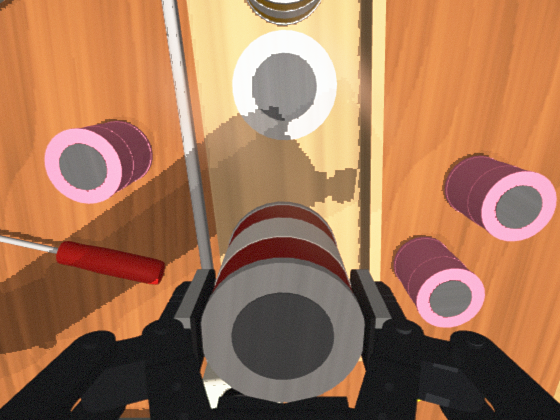

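The red tin is held centred at (283,335). Carrying it to the chest.

Emit:
servo_tool:
  deltas:
    - {"dx":0,"dy":-0.138,"dz":0.55,"wx":0,"wy":0,"wz":0,"grip":0}
    - {"dx":0,"dy":-0.138,"dz":0.55,"wx":0,"wy":0,"wz":0,"grip":0}
    - {"dx":0,"dy":-0.138,"dz":0.55,"wx":0,"wy":0,"wz":0,"grip":0}
    - {"dx":0,"dy":-0.138,"dz":0.55,"wx":0,"wy":0,"wz":0,"grip":0}
    - {"dx":0,"dy":-0.138,"dz":0.55,"wx":0,"wy":0,"wz":0,"grip":0}
    - {"dx":0,"dy":-0.138,"dz":0.55,"wx":0,"wy":0,"wz":0,"grip":0}
    - {"dx":0,"dy":-0.138,"dz":0.55,"wx":0,"wy":0,"wz":0,"grip":0}
    - {"dx":0,"dy":-0.138,"dz":0.55,"wx":0,"wy":0,"wz":0,"grip":0}

```text
time: 15.2
eef_pos: [0.5238, -0.2173, 0.2014]
orientation: [[-0.002, 0.998, 0.056], [0.001, 0.056, -0.998], [-1.0, -0.002, -0.001]]
force: [0.5, -0.7, -4.7]
gripper_width: 0.663
```

Emit:
servo_tool:
  deltas:
    - {"dx":0,"dy":-0.138,"dz":0.52,"wx":0,"wy":0,"wz":0,"grip":0}
    - {"dx":0,"dy":0,"dz":0,"wx":0,"wy":0,"wz":0,"grip":0}
    - {"dx":0,"dy":0,"dz":0,"wx":0,"wy":0,"wz":0,"grip":0}
    - {"dx":0,"dy":0,"dz":0,"wx":0,"wy":0,"wz":0,"grip":0}

```text
time: 15.7
eef_pos: [0.5146, -0.2665, 0.2019]
orientation: [[-0.0, 0.998, 0.058], [0.001, 0.058, -0.998], [-1.0, -0.0, -0.001]]
force: [0.8, 0.8, -4.2]
gripper_width: 0.665
```

```bash
python3 w.py 5 0 -.035
```

```text
[ 0.51394849 -0.26894572]
t 15.7 p [ 0.5146 -0.2665  0.2019] q [0.78, 0.33, -0.47, 1.73, 0.16, 1.12, 0.32] F [0.8, 0.8, -4.2] w 0.665 tilt [-1.0, -0.0, -0.001]
wx total 0.0013 then dx,dy,dz total [ 1.599 -0.008  0.024]
```

View pics/w5.png

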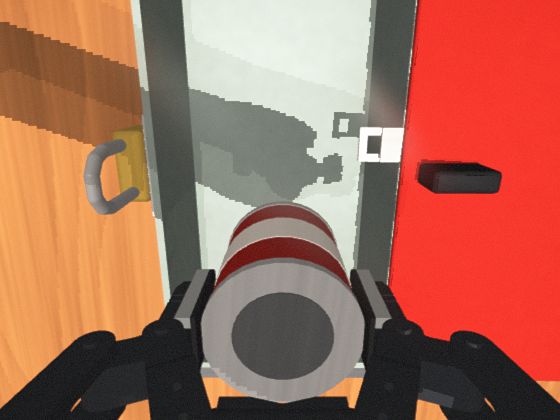

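Emit:
servo_tool:
  deltas:
    - {"dx":0.3,"dy":0,"dz":0,"wx":0,"wy":0,"wz":0,"grip":0}
    - {"dx":0.4,"dy":0,"dz":0,"wx":0,"wy":0,"wz":0,"grip":0}
    - {"dx":0.4,"dy":0,"dz":0,"wx":0,"wy":0,"wz":0,"grip":0}
    - {"dx":0.3,"dy":0,"dz":0,"wx":0,"wy":0,"wz":0,"grip":0}
    - {"dx":0.19,"dy":0,"dz":0,"wx":0,"wy":0,"wz":0,"grip":0}
    - {"dx":0,"dy":0,"dz":0,"wx":0,"wy":0,"wz":0,"grip":0}
    - {"dx":0,"dy":0,"dz":0,"wx":0,"wy":0,"wz":0,"grip":0}

```text
time: 16.62
eef_pos: [0.5152, -0.2686, 0.0444]
orientation: [[0.002, 0.998, 0.055], [-0.001, 0.055, -0.998], [-1.0, 0.002, 0.001]]
force: [0.1, 0.1, -3.9]
gripper_width: 0.662
```

Emit:
servo_tool:
  deltas:
    - {"dx":0,"dy":0,"dz":0,"wx":0,"wy":0,"wz":0,"grip":0.85}
    - {"dx":0,"dy":0,"dz":0,"wx":0,"wy":0,"wz":0,"grip":0.85}
    - {"dx":0,"dy":0,"dz":0,"wx":0,"wy":0,"wz":0,"grip":0.85}
    - {"dx":-0.3,"dy":0,"dz":0,"wx":0,"wy":0,"wz":0,"grip":0.85}
    - {"dx":-0.5,"dy":0,"dz":0,"wx":0,"wy":0,"wz":0,"grip":0.85}
    - {"dx":-0.5,"dy":0,"dz":0,"wx":0,"wy":0,"wz":0,"grip":0.85}
    - {"dx":-0.3,"dy":0,"dz":0,"wx":-0.033,"wy":0,"wz":0,"grip":1}

```text
time: 17.5
eef_pos: [0.5154, -0.2689, 0.2066]
orientation: [[0.004, 0.992, 0.123], [-0.002, 0.123, -0.992], [-1.0, 0.003, 0.003]]
force: [-0.7, 0.5, -1.0]
gripper_width: 0.996
```

```bash
python3 top.py 3; python3 -c "
from h import *
plan(.6056,.311,.2,.1215)"
```

```text
t 17.5 p [ 0.5154 -0.2689  0.2066] q [0.8, 0.32, -0.48, 1.73, 0.17, 1.13, 0.39] F [-0.7, 0.5, -1.0] w 0.996 tilt [-1.0, 0.003, 0.003]
wx total 0.0 then dx,dy,dz total [-0.142  1.551 -4.835]
tin [175 177  25  25 471] [186.8 189.2] [0.6056 0.311  0.13  ]
tin [146 179  24  25 464] [157.5 190.9] [0.6017 0.3816 0.13  ]
t 17.55 p [ 0.5173 -0.2696  0.2101] q [0.8, 0.32, -0.49, 1.72, 0.17, 1.13, 0.39] F [1.5, 0.2, 2.6] w 1.0 tilt [-1.0, 0.008, 0.006]
wx total 0.0015 then dx,dy,dz total [ 0.101  1.58  -5.656]
```

View pics/top3.png

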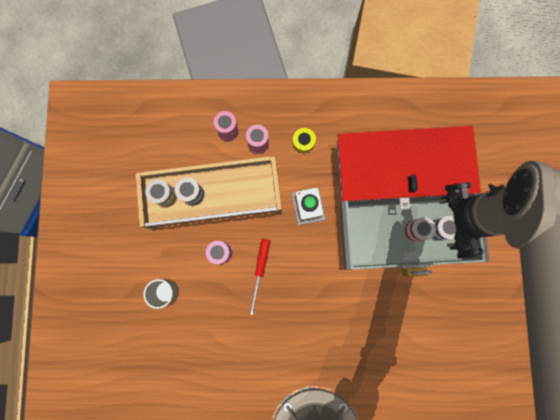

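Blue and red both stand in the chest at (446,228) and (420,229). Next is green at (0.606,0.311).

Emit:
servo_tool:
  deltas:
    - {"dx":0,"dy":0.158,"dz":-0.566,"wx":0,"wy":0,"wz":0,"grip":1}
    - {"dx":0,"dy":0.158,"dz":-0.566,"wx":0,"wy":0,"wz":0,"grip":1}
    - {"dx":0,"dy":0.158,"dz":-0.566,"wx":0,"wy":0,"wz":0,"grip":1}
    - {"dx":0,"dy":0.158,"dz":-0.566,"wx":0,"wy":0,"wz":0,"grip":1}
    - {"dx":0,"dy":0.158,"dz":-0.566,"wx":0,"wy":0,"wz":0,"grip":1}
    - {"dx":0,"dy":0.158,"dz":-0.566,"wx":0,"wy":0,"wz":0,"grip":1}
    - {"dx":0,"dy":0.158,"dz":-0.566,"wx":0,"wy":0,"wz":0,"grip":1}
    - {"dx":0,"dy":0.158,"dz":-0.566,"wx":0,"wy":0,"wz":0,"grip":1}

```text
time: 18.55
eef_pos: [0.5853, 0.1978, 0.2034]
orientation: [[0.001, 0.993, 0.12], [-0.0, 0.12, -0.993], [-1.0, 0.001, 0.0]]
force: [0.6, -0.1, 0.2]
gripper_width: 1.0
```

Emit:
servo_tool:
  deltas:
    - {"dx":0,"dy":0.158,"dz":-0.566,"wx":0,"wy":0,"wz":0,"grip":1}
    - {"dx":0,"dy":0.158,"dz":-0.54,"wx":0,"wy":0,"wz":0,"grip":1}
    - {"dx":0.2,"dy":0,"dz":0,"wx":0,"wy":0,"wz":0,"grip":1}
    - {"dx":0,"dy":0,"dz":0,"wx":0,"wy":0,"wz":0,"grip":1}
    - {"dx":0,"dy":0,"dz":0,"wx":0,"wy":0,"wz":0,"grip":1}

```text
time: 19.18
eef_pos: [0.6038, 0.3076, 0.1833]
orientation: [[0.0, 0.993, 0.118], [-0.002, 0.118, -0.993], [-1.0, 0.0, 0.002]]
force: [0.4, 0.8, 0.1]
gripper_width: 1.003
```

```bash
python3 -c "
from h import *
plan(.6056,.311,.093,.1215)"
```

```text
t 19.175 p [0.6038 0.3076 0.1833] q [-0.09, 0.55, -0.66, 1.5, 0.35, 1.21, -0.68] F [0.4, 0.8, 0.1] w 1.003 tilt [-1.0, 0.0, 0.002]
wx total -0.0016 then dx,dy,dz total [ 0.903  0.022 -0.032]
```

Emit:
servo_tool:
  deltas:
    - {"dx":0.45,"dy":0.015,"dz":-0.02,"wx":0,"wy":0,"wz":0,"grip":1}
    - {"dx":0.45,"dy":0,"dz":0,"wx":0,"wy":0,"wz":0,"grip":1}
    - {"dx":0,"dy":0,"dz":0,"wx":0,"wy":0,"wz":0,"grip":1}
    - {"dx":0,"dy":0,"dz":0,"wx":0,"wy":0,"wz":0,"grip":0}
    - {"dx":0,"dy":0,"dz":0,"wx":0,"wy":0,"wz":0,"grip":0}
    - {"dx":0,"dy":0,"dz":0,"wx":0,"wy":0,"wz":0,"grip":0}
    - {"dx":0,"dy":0,"dz":0,"wx":0,"wy":0,"wz":0,"grip":0}

```text
time: 20.05
eef_pos: [0.6066, 0.3129, 0.0968]
orientation: [[0.005, 0.993, 0.12], [0.002, 0.12, -0.993], [-1.0, 0.006, -0.001]]
force: [2.2, -0.2, 7.6]
gripper_width: 0.663
```

Emit:
servo_tool:
  deltas:
    - {"dx":-0.3,"dy":0,"dz":0,"wx":0,"wy":0,"wz":0,"grip":0}
    - {"dx":-0.4,"dy":0,"dz":0,"wx":0,"wy":0,"wz":0,"grip":0}
    - {"dx":-0.4,"dy":0,"dz":0,"wx":0,"wy":0,"wz":0,"grip":0}
    - {"dx":0,"dy":0,"dz":0,"wx":0.033,"wy":0,"wz":0,"grip":0}
    - {"dx":0,"dy":0,"dz":0,"wx":0,"wy":0,"wz":0,"grip":0}

```text
time: 20.68
eef_pos: [0.6037, 0.3117, 0.2033]
orientation: [[-0.0, 0.998, 0.056], [-0.001, 0.056, -0.998], [-1.0, -0.0, 0.001]]
force: [-0.2, -1.2, -5.4]
gripper_width: 0.663
```

```bash
python3 -c "
from h import *
plan(*chest(0,.037),.2,CY)
p,d=bot.get_image('wrist');cv2.imwrite('pics/w6.png',p)"
```

```text
t 20.675 p [0.6037 0.3117 0.2033] q [-0.1, 0.54, -0.65, 1.48, 0.33, 1.24, -0.73] F [-0.2, -1.2, -5.4] w 0.663 tilt [-1.0, -0.0, 0.001]
wx total 0.0001 then dx,dy,dz total [ 0.033 -1.22   5.027]
```

View pics/w6.png

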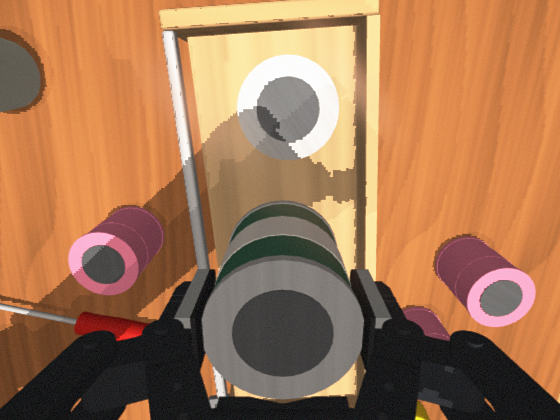

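The green tin is held at (283,333). Carrying it to chest y=+0.037.

Emit:
servo_tool:
  deltas:
    - {"dx":0,"dy":-0.136,"dz":0.559,"wx":0,"wy":0,"wz":0,"grip":0}
    - {"dx":0,"dy":-0.136,"dz":0.559,"wx":0,"wy":0,"wz":0,"grip":0}
    - {"dx":0,"dy":-0.136,"dz":0.559,"wx":0,"wy":0,"wz":0,"grip":0}
    - {"dx":0,"dy":-0.136,"dz":0.559,"wx":0,"wy":0,"wz":0,"grip":0}
    - {"dx":0,"dy":-0.136,"dz":0.559,"wx":0,"wy":0,"wz":0,"grip":0}
    - {"dx":0,"dy":-0.136,"dz":0.559,"wx":0,"wy":0,"wz":0,"grip":0}
    - {"dx":0,"dy":-0.136,"dz":0.559,"wx":0,"wy":0,"wz":0,"grip":0}
    - {"dx":0,"dy":-0.136,"dz":0.559,"wx":0,"wy":0,"wz":0,"grip":0}

```text
time: 21.72
eef_pos: [0.5189, -0.1421, 0.2026]
orientation: [[-0.001, 0.998, 0.056], [0.0, 0.056, -0.998], [-1.0, -0.001, -0.0]]
force: [0.8, -1.1, -5.1]
gripper_width: 0.661
```

Emit:
servo_tool:
  deltas:
    - {"dx":0,"dy":-0.136,"dz":0.559,"wx":0,"wy":0,"wz":0,"grip":0}
    - {"dx":0,"dy":0,"dz":0,"wx":0,"wy":0,"wz":0,"grip":0}
    - {"dx":0,"dy":0,"dz":0,"wx":0,"wy":0,"wz":0,"grip":0}
    - {"dx":0,"dy":0,"dz":0,"wx":0,"wy":0,"wz":0,"grip":0}

```text
time: 22.22
eef_pos: [0.51, -0.195, 0.203]
orientation: [[-0.0, 0.998, 0.058], [0.001, 0.058, -0.998], [-1.0, -0.0, -0.001]]
force: [0.2, 0.9, -5.0]
gripper_width: 0.659
```

```bash
python3 w.py 7 0 .037; python3 top.py 4
```

```text
[ 0.50994017 -0.19705738]
t 22.225 p [ 0.51  -0.195  0.203] q [0.73, 0.27, -0.52, 1.81, 0.15, 1.1, 0.21] F [0.2, 0.9, -5.0] w 0.659 tilt [-1.0, -0.0, -0.001]
wx total 0.0014 then dx,dy,dz total [ 1.61  -0.002  0.02 ]
t 22.275 p [ 0.5101 -0.1951  0.2031] q [0.73, 0.27, -0.52, 1.81, 0.15, 1.1, 0.21] F [1.3, 0.2, -4.4] w 0.666 tilt [-1.0, -0.0, -0.001]
wx total 0.0 then dx,dy,dz total [-0.166  1.246 -4.186]
tin [146 179  24  25 462] [157.5 190.9] [0.6017 0.3817 0.13  ]
```

View pics/w7.png

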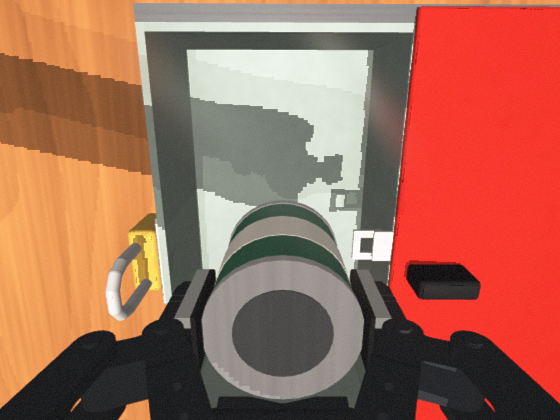

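View pics/top4.png

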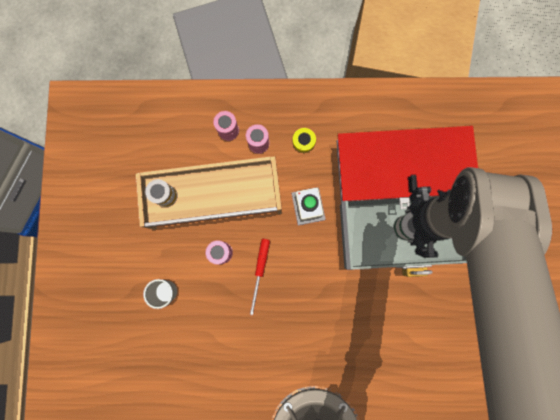

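The interior below is empty except for the tins further -y. The lid's eye at (370,245) clears the fingers. Lowering green.

Emit:
servo_tool:
  deltas:
    - {"dx":0.3,"dy":0,"dz":0,"wx":0,"wy":0,"wz":0,"grip":0}
    - {"dx":0.4,"dy":0,"dz":0,"wx":0,"wy":0,"wz":0,"grip":0}
    - {"dx":0.4,"dy":0,"dz":0,"wx":0,"wy":0,"wz":0,"grip":0}
    - {"dx":0.3,"dy":0,"dz":0,"wx":0,"wy":0,"wz":0,"grip":0}
    - {"dx":0.19,"dy":0,"dz":0,"wx":0,"wy":0,"wz":0,"grip":0}
    - {"dx":0,"dy":0,"dz":0,"wx":0,"wy":0,"wz":0,"grip":0}
    - {"dx":0,"dy":0,"dz":0,"wx":0,"wy":0,"wz":0,"grip":0}

```text
time: 23.2
eef_pos: [0.5109, -0.1971, 0.0454]
orientation: [[0.002, 0.998, 0.055], [-0.001, 0.055, -0.998], [-1.0, 0.002, 0.001]]
force: [0.6, 0.7, -4.3]
gripper_width: 0.664
```

Emit:
servo_tool:
  deltas:
    - {"dx":0,"dy":0,"dz":0,"wx":0,"wy":0,"wz":0,"grip":0.8}
    - {"dx":0,"dy":0,"dz":0,"wx":0,"wy":0,"wz":0,"grip":0.8}
    - {"dx":0,"dy":0,"dz":0,"wx":0,"wy":0,"wz":0,"grip":0.8}
    - {"dx":-0.3,"dy":0,"dz":0,"wx":0,"wy":0,"wz":0,"grip":0.8}
    - {"dx":-0.5,"dy":0,"dz":0,"wx":0,"wy":0,"wz":0,"grip":0.8}
    - {"dx":-0.5,"dy":0,"dz":0,"wx":0,"wy":0,"wz":0,"grip":0.8}
    - {"dx":-0.3,"dy":0,"dz":0,"wx":-0.033,"wy":0,"wz":0,"grip":1}

```text
time: 24.08
eef_pos: [0.5109, -0.1972, 0.2075]
orientation: [[0.004, 0.992, 0.123], [-0.002, 0.123, -0.992], [-1.0, 0.004, 0.002]]
force: [0.9, -0.3, -0.3]
gripper_width: 0.98
```

```bash
python3 top.py 5; python3 -c "
from h import *
plan(.6017,.3817,.2,.1215)"
```

```text
t 24.075 p [ 0.5109 -0.1972  0.2075] q [0.74, 0.27, -0.54, 1.8, 0.15, 1.11, 0.27] F [0.9, -0.3, -0.3] w 0.98 tilt [-1.0, 0.004, 0.002]
wx total 0.0 then dx,dy,dz total [-0.129  1.507 -4.118]
tin [146 179  24  25 461] [157.5 190.9] [0.6018 0.3817 0.13  ]
t 24.125 p [ 0.5129 -0.1978  0.2109] q [0.74, 0.26, -0.54, 1.8, 0.15, 1.11, 0.28] F [1.4, 0.2, 2.1] w 1.0 tilt [-1.0, 0.008, 0.005]
wx total 0.0016 then dx,dy,dz total [ 0.109  1.583 -5.644]
```

View pics/top5.png

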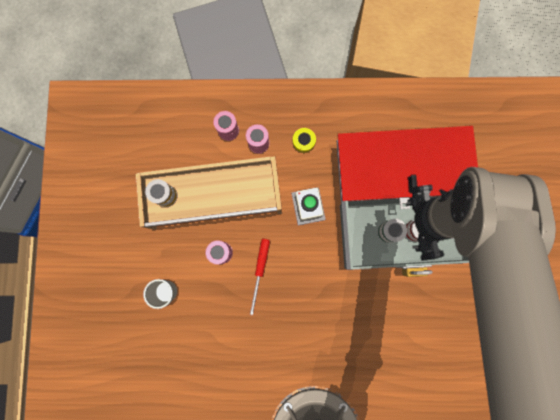

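Green stands in the chest at (395,228). Yellow, the last tin, is at (0.602,0.382).

Emit:
servo_tool:
  deltas:
    - {"dx":0,"dy":0.158,"dz":-0.566,"wx":0,"wy":0,"wz":0,"grip":1}
    - {"dx":0,"dy":0.158,"dz":-0.566,"wx":0,"wy":0,"wz":0,"grip":1}
    - {"dx":0,"dy":0.158,"dz":-0.566,"wx":0,"wy":0,"wz":0,"grip":1}
    - {"dx":0,"dy":0.158,"dz":-0.566,"wx":0,"wy":0,"wz":0,"grip":1}
    - {"dx":0,"dy":0.158,"dz":-0.566,"wx":0,"wy":0,"wz":0,"grip":1}
    - {"dx":0,"dy":0.158,"dz":-0.566,"wx":0,"wy":0,"wz":0,"grip":1}
    - {"dx":0,"dy":0.158,"dz":-0.566,"wx":0,"wy":0,"wz":0,"grip":1}
    - {"dx":0,"dy":0.158,"dz":-0.566,"wx":0,"wy":0,"wz":0,"grip":1}

```text
time: 25.12
eef_pos: [0.5809, 0.2693, 0.2043]
orientation: [[0.001, 0.993, 0.12], [-0.0, 0.12, -0.993], [-1.0, 0.001, 0.0]]
force: [0.9, 0.1, -0.1]
gripper_width: 1.002
```

Emit:
servo_tool:
  deltas:
    - {"dx":0,"dy":0.158,"dz":-0.566,"wx":0,"wy":0,"wz":0,"grip":1}
    - {"dx":0,"dy":0.158,"dz":-0.55,"wx":0,"wy":0,"wz":0,"grip":1}
    - {"dx":0.2,"dy":0,"dz":0,"wx":0,"wy":0,"wz":0,"grip":1}
    - {"dx":0,"dy":0,"dz":0,"wx":0,"wy":0,"wz":0,"grip":1}
    - {"dx":0,"dy":0,"dz":0,"wx":0,"wy":0,"wz":0,"grip":1}

```text
time: 25.75
eef_pos: [0.5994, 0.3801, 0.1843]
orientation: [[0.0, 0.993, 0.118], [-0.002, 0.118, -0.993], [-1.0, 0.0, 0.002]]
force: [0.9, -0.6, 0.3]
gripper_width: 0.996
```

```bash
python3 -c "
from h import *
plan(.6017,.3817,.093,.1215)"
```

```text
t 25.75 p [0.5994 0.3801 0.1843] q [-0.19, 0.62, -0.68, 1.41, 0.39, 1.25, -0.79] F [0.9, -0.6, 0.3] w 0.996 tilt [-1.0, 0.0, 0.002]
wx total -0.0015 then dx,dy,dz total [ 0.913  0.025 -0.013]
```

Emit:
servo_tool:
  deltas:
    - {"dx":0.45,"dy":0.015,"dz":0,"wx":0,"wy":0,"wz":0,"grip":1}
    - {"dx":0.46,"dy":0,"dz":0,"wx":0,"wy":0,"wz":0,"grip":1}
    - {"dx":0,"dy":0,"dz":0,"wx":0,"wy":0,"wz":0,"grip":1}
    - {"dx":0,"dy":0,"dz":0,"wx":0,"wy":0,"wz":0,"grip":0}
    - {"dx":0,"dy":0,"dz":0,"wx":0,"wy":0,"wz":0,"grip":0}
    - {"dx":0,"dy":0,"dz":0,"wx":0,"wy":0,"wz":0,"grip":0}
    - {"dx":0,"dy":0,"dz":0,"wx":0,"wy":0,"wz":0,"grip":0}

```text
time: 26.62
eef_pos: [0.6022, 0.3837, 0.0971]
orientation: [[0.006, 0.993, 0.12], [0.003, 0.12, -0.993], [-1.0, 0.006, -0.002]]
force: [0.8, -0.1, 7.1]
gripper_width: 0.664
```

Emit:
servo_tool:
  deltas:
    - {"dx":-0.3,"dy":0,"dz":0,"wx":0,"wy":0,"wz":0,"grip":0}
    - {"dx":-0.4,"dy":0,"dz":0,"wx":0,"wy":0,"wz":0,"grip":0}
    - {"dx":-0.4,"dy":0,"dz":0,"wx":0,"wy":0,"wz":0,"grip":0}
    - {"dx":0,"dy":0,"dz":0,"wx":0.033,"wy":0,"wz":0,"grip":0}
    - {"dx":0,"dy":0,"dz":0,"wx":0,"wy":0,"wz":0,"grip":0}

```text
time: 27.25
eef_pos: [0.5995, 0.3822, 0.2034]
orientation: [[-0.0, 0.998, 0.056], [-0.001, 0.056, -0.998], [-1.0, -0.0, 0.001]]
force: [0.2, 0.3, -4.5]
gripper_width: 0.661
```

```bash
python3 -c "
from h import *
plan(*chest(0,.106),.2,CY)
p,d=bot.get_image('wrist');cv2.imwrite('pics/w8.png',p)"; python3 top.py 6
```

```text
t 27.25 p [0.5995 0.3822 0.2034] q [-0.2, 0.6, -0.67, 1.39, 0.38, 1.28, -0.84] F [0.2, 0.3, -4.5] w 0.661 tilt [-1.0, -0.0, 0.001]
wx total 0.0002 then dx,dy,dz total [ 0.034 -1.216  5.044]
t 27.3 p [0.5993 0.3819 0.2026] q [-0.2, 0.6, -0.67, 1.39, 0.38, 1.28, -0.84] F [0.1, 0.1, -5.7] w 0.66 tilt [-1.0, -0.001, 0.001]
wx total 0.0 then dx,dy,dz total [-0.172  0.021  1.523]
```

View pics/top6.png

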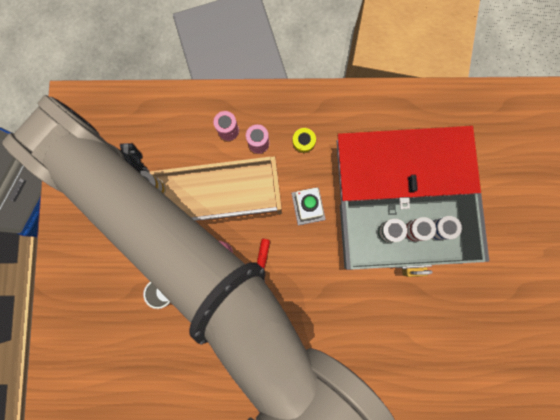

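View pics/w8.png

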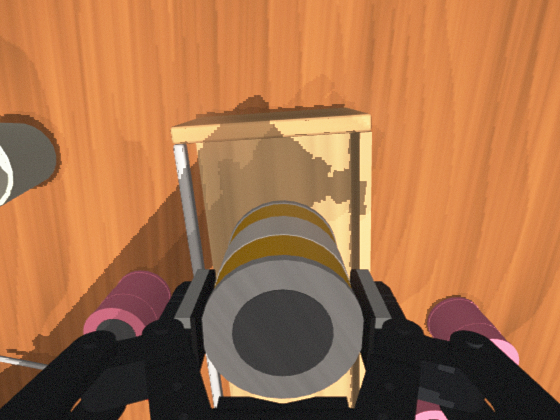

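The three tins stand in a row in the chest at (395,231), (423,229) and (449,228), and yellow is held. Carrying it over.

Emit:
servo_tool:
  deltas:
    - {"dx":0,"dy":-0.136,"dz":0.559,"wx":0,"wy":0,"wz":0,"grip":0}
    - {"dx":0,"dy":-0.136,"dz":0.559,"wx":0,"wy":0,"wz":0,"grip":0}
    - {"dx":0,"dy":-0.136,"dz":0.559,"wx":0,"wy":0,"wz":0,"grip":0}
    - {"dx":0,"dy":-0.136,"dz":0.559,"wx":0,"wy":0,"wz":0,"grip":0}
    - {"dx":0,"dy":-0.136,"dz":0.559,"wx":0,"wy":0,"wz":0,"grip":0}
    - {"dx":0,"dy":-0.136,"dz":0.559,"wx":0,"wy":0,"wz":0,"grip":0}
    - {"dx":0,"dy":-0.136,"dz":0.559,"wx":0,"wy":0,"wz":0,"grip":0}
    - {"dx":0,"dy":-0.136,"dz":0.559,"wx":0,"wy":0,"wz":0,"grip":0}

```text
time: 28.35
eef_pos: [0.5148, -0.0717, 0.2028]
orientation: [[-0.001, 0.998, 0.056], [-0.0, 0.056, -0.998], [-1.0, -0.001, 0.0]]
force: [1.0, -0.0, -5.3]
gripper_width: 0.663
```

Emit:
servo_tool:
  deltas:
    - {"dx":0,"dy":-0.136,"dz":0.559,"wx":0,"wy":0,"wz":0,"grip":0}
    - {"dx":0,"dy":0,"dz":0,"wx":0,"wy":0,"wz":0,"grip":0}
    - {"dx":0,"dy":0,"dz":0,"wx":0,"wy":0,"wz":0,"grip":0}
    - {"dx":0,"dy":0,"dz":0,"wx":0,"wy":0,"wz":0,"grip":0}

```text
time: 28.85
eef_pos: [0.5056, -0.1247, 0.2031]
orientation: [[-0.0, 0.998, 0.058], [0.001, 0.058, -0.998], [-1.0, -0.0, -0.001]]
force: [0.4, -0.4, -4.6]
gripper_width: 0.666
```

```bash
python3 w.py 9 0 .106
python3 - <<'E'
from h import *
p=cv2.imread("pics/top6.png");C=cloud("top",np.load("pics/top6.npy"));Z=C[...,2]
h=cv2.cvtColor(p,cv2.COLOR_BGR2HSV)
m=((Z>0.066)&(Z<0.085)&(h[...,1]<90)).astype(np.uint8);m[:,:350]=0;m[:200]=0;m[260:]=0
N,l,st,ce=cv2.connectedComponentsWithStats(m)
c,s=np.cos(CY),np.sin(CY)
for i in range(1,N):
    if st[i,4]>100:
        q=ray("top",*ce[i],.075);dx,dy=q[0]-E0[0],q[1]-E0[1];print(st[i],q.round(3),"chest",round(c*dx+s*dy,4),round(-s*dx+c*dy,4))
E
```

```text
[ 0.50609885 -0.12816439]
t 28.85 p [ 0.5056 -0.1247  0.2031] q [0.67, 0.23, -0.59, 1.86, 0.14, 1.09, 0.09] F [0.4, -0.4, -4.6] w 0.666 tilt [-1.0, -0.0, -0.001]
wx total 0.0013 then dx,dy,dz total [1.611 0.003 0.034]
[468 200  11  60 230] [ 0.51  -0.391  0.075] chest -0.0105 -0.1566
[411 217  25  23 437] [ 0.515 -0.269  0.075] chest 0.0011 -0.0348
[437 216  25  23 450] [ 0.518 -0.332  0.075] chest 0.0004 -0.0983
[383 219  24  23 435] [ 0.511 -0.197  0.075] chest 0.0013 0.0367
```

View pics/w9.png

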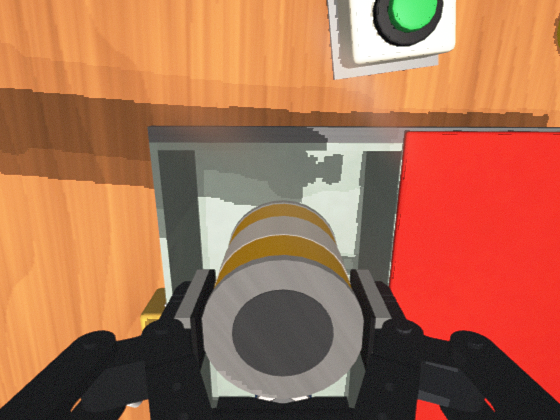

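All three tins are measured inside with tops at 75 mm, as they should be. Yellow is over its slot.

Emit:
servo_tool:
  deltas:
    - {"dx":0.3,"dy":0,"dz":0.02,"wx":0,"wy":0,"wz":0,"grip":0}
    - {"dx":0.4,"dy":0,"dz":0,"wx":0,"wy":0,"wz":0,"grip":0}
    - {"dx":0.4,"dy":0,"dz":0,"wx":0,"wy":0,"wz":0,"grip":0}
    - {"dx":0.3,"dy":0,"dz":0,"wx":0,"wy":0,"wz":0,"grip":0}
    - {"dx":0.19,"dy":0,"dz":0,"wx":0,"wy":0,"wz":0,"grip":0}
    - {"dx":0,"dy":0,"dz":0,"wx":0,"wy":0,"wz":0,"grip":0}
    - {"dx":0,"dy":0,"dz":0,"wx":0,"wy":0,"wz":0,"grip":0}

```text
time: 29.78
eef_pos: [0.5067, -0.1284, 0.0453]
orientation: [[0.002, 0.998, 0.056], [-0.0, 0.056, -0.998], [-1.0, 0.002, 0.001]]
force: [0.4, -0.3, -4.4]
gripper_width: 0.662
```

Emit:
servo_tool:
  deltas:
    - {"dx":0,"dy":0,"dz":0,"wx":0,"wy":0,"wz":0,"grip":0.8}
    - {"dx":0,"dy":0,"dz":0,"wx":0,"wy":0,"wz":0,"grip":0.8}
    - {"dx":0,"dy":0,"dz":0,"wx":0,"wy":0,"wz":0,"grip":0.8}
    - {"dx":-0.3,"dy":0,"dz":0,"wx":0,"wy":0,"wz":0,"grip":0.8}
    - {"dx":-0.5,"dy":0,"dz":0,"wx":0,"wy":0,"wz":0,"grip":0.8}
    - {"dx":-0.5,"dy":0,"dz":0,"wx":0,"wy":0,"wz":0,"grip":0.8}
    - {"dx":-0.5,"dy":0,"dz":0,"wx":0,"wy":0,"wz":0,"grip":0.8}

```text
time: 30.65
eef_pos: [0.5054, -0.1286, 0.2263]
orientation: [[0.001, 0.998, 0.055], [-0.0, 0.055, -0.998], [-1.0, 0.001, 0.001]]
force: [0.7, 0.5, -0.6]
gripper_width: 0.803
```

Emit:
servo_tool:
  deltas:
    - {"dx":0,"dy":0,"dz":0,"wx":0.09,"wy":0,"wz":0,"grip":0.7}
    - {"dx":0,"dy":0,"dz":0,"wx":0.09,"wy":0,"wz":0,"grip":0.7}
    - {"dx":0,"dy":0,"dz":0,"wx":0.09,"wy":0,"wz":0,"grip":0.7}
    - {"dx":0,"dy":0,"dz":0,"wx":0.09,"wy":0,"wz":0,"grip":0.7}
    - {"dx":0,"dy":0,"dz":0,"wx":0.09,"wy":0,"wz":0,"grip":0.7}
    - {"dx":0,"dy":0,"dz":0,"wx":0.09,"wy":0,"wz":0,"grip":0.7}
    - {"dx":0,"dy":0,"dz":0,"wx":0.09,"wy":0,"wz":0,"grip":0.7}
    - {"dx":0,"dy":0,"dz":0,"wx":0.09,"wy":0,"wz":0,"grip":0.7}

```text
time: 31.65
eef_pos: [0.5055, -0.1285, 0.2246]
orientation: [[0.0, 0.179, -0.984], [-0.0, -0.984, -0.179], [-1.0, 0.0, -0.0]]
force: [0.4, -0.3, 0.2]
gripper_width: 0.704
```

Emit:
servo_tool:
  deltas:
    - {"dx":0,"dy":0,"dz":0,"wx":0.065,"wy":0,"wz":0,"grip":0.7}
    - {"dx":0,"dy":0,"dz":0,"wx":0,"wy":0,"wz":0,"grip":0.7}
    - {"dx":0,"dy":0,"dz":0,"wx":0,"wy":0,"wz":0,"grip":0.7}

```text
time: 32.02
eef_pos: [0.5055, -0.1285, 0.2244]
orientation: [[0.0, 0.058, -0.998], [-0.0, -0.998, -0.058], [-1.0, 0.0, -0.0]]
force: [-0.4, -0.2, 0.5]
gripper_width: 0.703
```

```bash
python3 top.py 7;python3 - <<'E'
from h import *
plan(.6162,-.2315,.2,-np.pi/2+CY)
p=cv2.imread("pics/top7.png");C=cloud("top",np.load("pics/top7.npy"));Z=C[...,2]
h=cv2.cvtColor(p,cv2.COLOR_BGR2HSV)
m=((Z>0.066)&(Z<0.085)&(h[...,1]<90)).astype(np.uint8);m[:,:350]=0;m[:200]=0;m[260:]=0
N,l,st,ce=cv2.connectedComponentsWithStats(m)
c,s=np.cos(CY),np.sin(CY)
for i in range(1,N):
    if st[i,4]>100:
        q=ray("top",*ce[i],.075);dx,dy=q[0]-E0[0],q[1]-E0[1];print(st[i],q.round(3),"chest",round(c*dx+s*dy,4),round(-s*dx+c*dy,4))
blk=(h[...,2]<60)&(Z>.128)&(Z<.15); blk[:,:380]=0;blk[:,440:]=0;blk[:170]=0;blk[200:]=0
ys,xs=np.nonzero(blk);print("grip",len(xs),ray("top",xs.mean(),ys.mean(),.14).round(4))
E
```

```text
t 32.025 p [ 0.5055 -0.1285  0.2244] q [0.53, 0.19, -0.41, 1.84, 0.08, 1.13, -1.43] F [-0.4, -0.2, 0.5] w 0.703 tilt [-1.0, 0.0, -0.0]
wx total 0.0 then dx,dy,dz total [ 0.044 -3.519 -1.25 ]
t 32.075 p [ 0.5055 -0.1286  0.2244] q [0.53, 0.19, -0.41, 1.84, 0.08, 1.13, -1.43] F [-0.3, -0.2, 0.4] w 0.697 tilt [-1.0, 0.0, -0.0]
wx total 0.0008 then dx,dy,dz total [ 0.244  1.089 -1.048]
[356 228  23  16 180] [ 0.493 -0.127  0.075] chest -0.0129 0.1076
grip 4 [ 0.6311 -0.2197  0.14  ]
```

View pics/top7.png

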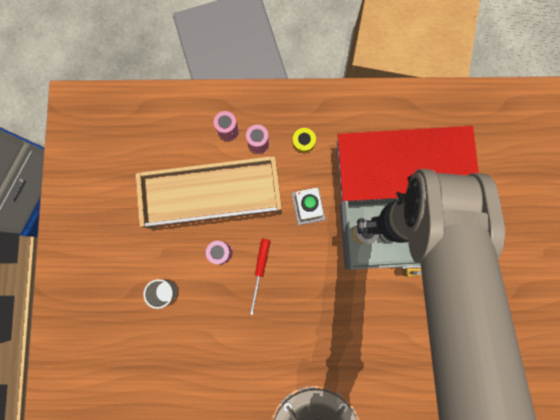

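The rack is empty. The arm hides the other tins for now, so I'll move over the lid grip and look again.

Emit:
servo_tool:
  deltas:
    - {"dx":0,"dy":0.36,"dz":-0.35,"wx":0,"wy":0,"wz":0,"grip":0.7}
    - {"dx":0,"dy":0.36,"dz":-0.35,"wx":0,"wy":0,"wz":0,"grip":0.7}
    - {"dx":0,"dy":0.36,"dz":-0.35,"wx":0,"wy":0,"wz":0,"grip":0.7}
    - {"dx":0,"dy":0,"dz":0,"wx":0,"wy":0,"wz":0,"grip":0.7}
    - {"dx":0,"dy":0,"dz":0,"wx":0,"wy":0,"wz":0,"grip":0.7}

```text
time: 32.7
eef_pos: [0.616, -0.2298, 0.2238]
orientation: [[-0.001, 0.057, -0.998], [0.001, -0.998, -0.057], [-1.0, -0.001, 0.001]]
force: [0.4, 0.6, 0.1]
gripper_width: 0.704
```

```bash
python3 top.py 8;python3 - <<'E'
from h import *
plan(.6162,-.2315,.119,-np.pi/2+CY)
s_=bot.sense();pw,dw=bot.get_image('wrist');cv2.imwrite('pics/w10.png',pw)
Cw=cloud('wrist',dw,wristT(s_))
v,u=np.nonzero((Cw[...,2]>.134)&(Cw[...,2]<.147)&(cv2.cvtColor(pw,6)<70)&(dw>.05)&(Cw[...,0]>.59));P=Cw[v,u];print("grip w",len(P),P.mean(0),P.min(0),P.max(0))
p=cv2.imread("pics/top8.png");C=cloud("top",np.load("pics/top8.npy"));Z=C[...,2]
h=cv2.cvtColor(p,cv2.COLOR_BGR2HSV)
m=((Z>0.066)&(Z<0.085)&(h[...,1]<90)).astype(np.uint8);m[:,:350]=0;m[:200]=0;m[260:]=0
N,l,st,ce=cv2.connectedComponentsWithStats(m)
c,s=np.cos(CY),np.sin(CY)
for i in range(1,N):
    if st[i,4]>100:
        q=ray("top",*ce[i],.075);dx,dy=q[0]-E0[0],q[1]-E0[1];print(st[i],q.round(3),"chest",round(c*dx+s*dy,4),round(-s*dx+c*dy,4))
E
```

```text
t 32.7 p [ 0.616  -0.2298  0.2238] q [0.55, 0.44, -0.36, 1.52, 0.16, 1.22, -1.34] F [0.4, 0.6, 0.1] w 0.704 tilt [-1.0, -0.001, 0.001]
wx total 0.0 then dx,dy,dz total [ 0.044 -4.594 -0.202]
t 32.75 p [ 0.6159 -0.2293  0.2242] q [0.55, 0.43, -0.36, 1.52, 0.16, 1.22, -1.34] F [-0.8, 1.1, 0.4] w 0.703 tilt [-1.0, -0.001, 0.001]
wx total 0.0009 then dx,dy,dz total [ 1.052  0.022 -0.002]
grip w 1184 [ 0.62148246 -0.23120844  0.13939697] [ 0.60095059 -0.23913326  0.13411945] [ 0.64019086 -0.22374017  0.14180261]
[468 200  11  60 226] [ 0.51  -0.391  0.075] chest -0.0103 -0.1567
[412 217  24  23 438] [ 0.515 -0.269  0.075] chest 0.0012 -0.0349
[437 216  25  23 449] [ 0.518 -0.332  0.075] chest 0.0003 -0.0983
[383 219  24  23 436] [ 0.511 -0.197  0.075] chest 0.0013 0.0367
[356 220  24  24 429] [ 0.507 -0.129  0.075] chest 0.0009 0.1046
```

View pics/top8.png

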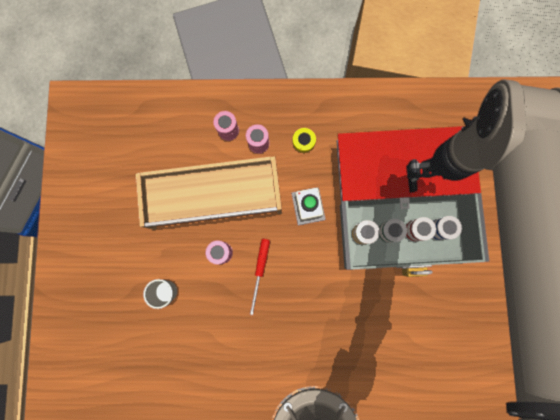

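View pics/w10.png

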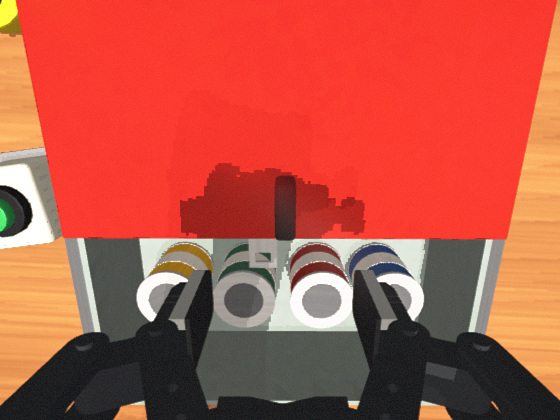

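All four tins stand upright in the chest at chest y of -0.098, -0.035, 0.037 and 0.105, with x≈0. The lid grip measures (0.6215,-0.231). Gripping it to close the lid.

Emit:
servo_tool:
  deltas:
    - {"dx":0.35,"dy":0.02,"dz":-0.05,"wx":0,"wy":0,"wz":0,"grip":0.7}
    - {"dx":0.35,"dy":0,"dz":0,"wx":0,"wy":0,"wz":0,"grip":0.7}
    - {"dx":0.35,"dy":0,"dz":0,"wx":0,"wy":0,"wz":0,"grip":0.7}
    - {"dx":0,"dy":0,"dz":0,"wx":0,"wy":0,"wz":0,"grip":0}
    - {"dx":0,"dy":0,"dz":0,"wx":0,"wy":0,"wz":0,"grip":0}
    - {"dx":0,"dy":0,"dz":0,"wx":0,"wy":0,"wz":0,"grip":0}
    - {"dx":0,"dy":0,"dz":0,"wx":0,"wy":0,"wz":0,"grip":0}

```text
time: 33.67
eef_pos: [0.6227, -0.2305, 0.1219]
orientation: [[0.003, 0.057, -0.998], [0.001, -0.998, -0.057], [-1.0, -0.001, -0.003]]
force: [-3.1, 4.2, 6.2]
gripper_width: 0.145
```

Emit:
servo_tool:
  deltas:
    - {"dx":0,"dy":0,"dz":0.2,"wx":0,"wy":0,"wz":0,"grip":0}
    - {"dx":0,"dy":0,"dz":0.25,"wx":0,"wy":0,"wz":0,"grip":0}
    - {"dx":0,"dy":0,"dz":0.25,"wx":0,"wy":0,"wz":0,"grip":0}
    - {"dx":0,"dy":0,"dz":0.25,"wx":0,"wy":0,"wz":0,"grip":0}
    - {"dx":0,"dy":0,"dz":0.25,"wx":0,"wy":0,"wz":0,"grip":0}
    - {"dx":0,"dy":0,"dz":0.25,"wx":0,"wy":0,"wz":0,"grip":0}
    - {"dx":0,"dy":0,"dz":0.1,"wx":0,"wy":0,"wz":0,"grip":0}
    - {"dx":0,"dy":0,"dz":0,"wx":0,"wy":0,"wz":0,"grip":0}

```text
time: 34.67
eef_pos: [0.4678, -0.2391, 0.1219]
orientation: [[0.003, 0.056, -0.998], [0.001, -0.998, -0.056], [-1.0, -0.001, -0.003]]
force: [-1.6, 5.7, 10.3]
gripper_width: 0.146
```

```bash
python3 -c "
from h import *
plan(*chest(-.055,0),.119,-np.pi/2+CY)"
```

```text
t 34.675 p [ 0.4678 -0.2391  0.1219] q [0.69, 0.31, -0.36, 1.95, 0.13, 0.91, -1.24] F [-1.6, 5.7, 10.3] w 0.146 tilt [-1.0, -0.001, -0.003]
wx total 0.0004 then dx,dy,dz total [ 0.029 -0.026  0.105]
```

Emit:
servo_tool:
  deltas:
    - {"dx":0,"dy":0,"dz":0.08,"wx":0,"wy":0,"wz":0,"grip":0}
    - {"dx":0,"dy":0,"dz":0.03,"wx":0,"wy":0,"wz":0,"grip":0}
    - {"dx":0,"dy":0,"dz":0,"wx":0,"wy":0,"wz":0,"grip":0}
    - {"dx":0,"dy":0,"dz":0,"wx":0,"wy":0,"wz":0,"grip":0}

```text
time: 35.17
eef_pos: [0.4583, -0.2396, 0.1219]
orientation: [[0.005, 0.057, -0.998], [0.001, -0.998, -0.057], [-1.0, -0.001, -0.005]]
force: [-0.2, 7.1, 9.2]
gripper_width: 0.146
```

Emit:
servo_tool:
  deltas:
    - {"dx":0,"dy":0,"dz":0.03,"wx":0,"wy":0,"wz":0,"grip":0}
    - {"dx":0,"dy":0,"dz":0,"wx":0,"wy":0,"wz":0,"grip":0}
    - {"dx":0,"dy":0,"dz":0,"wx":0,"wy":0,"wz":0,"grip":0}

```text
time: 35.55
eef_pos: [0.4579, -0.2396, 0.1219]
orientation: [[0.01, 0.058, -0.998], [0.0, -0.998, -0.058], [-1.0, 0.0, -0.01]]
force: [6.6, 6.9, 2.7]
gripper_width: 0.144
```

The lid stalled after 165 mm of travel with the force rising, so it is shut. Releasing and looking.

Emit:
servo_tool:
  deltas:
    - {"dx":0,"dy":0,"dz":0,"wx":0,"wy":0,"wz":0,"grip":0.5}
    - {"dx":0,"dy":0,"dz":0,"wx":0,"wy":0,"wz":0,"grip":0.5}
    - {"dx":0,"dy":0,"dz":0,"wx":0,"wy":0,"wz":0,"grip":0.5}
    - {"dx":-0.4,"dy":0,"dz":0,"wx":0,"wy":0,"wz":0,"grip":0.5}
    - {"dx":-0.5,"dy":0,"dz":0,"wx":0,"wy":0,"wz":0,"grip":0}
    - {"dx":0,"dy":0,"dz":-0.3,"wx":0,"wy":0,"wz":0,"grip":0}
    - {"dx":0,"dy":0,"dz":0,"wx":0,"wy":0,"wz":0,"grip":0}

```text
time: 36.42
eef_pos: [0.4844, -0.2398, 0.21]
orientation: [[0.002, 0.057, -0.998], [-0.0, -0.998, -0.057], [-1.0, 0.001, -0.002]]
force: [0.2, 0.4, 0.3]
gripper_width: -0.003
```

```bash
python3 - <<'E'
from h import *
plan(*chest(-.1,0),.18,-np.pi/2+CY)
s=bot.sense();p,d=bot.get_image('wrist');cv2.imwrite('pics/w11.png',p)
C=cloud('wrist',d,wristT(s))
R=[]
v,u=np.nonzero((C[...,2]>.146)&(C[...,2]<.162)&(d>.12)&(C[...,0]<.45))
P=C[v,u];print("shackle top",len(P),P.mean(0),P.min(0),P.max(0))
b=(cv2.cvtColor(p,6)<70)&(C[...,2]>.134)&(C[...,2]<.147)&(d>.05)
P=C[b];print("grip",len(P),P.mean(0),P.min(0),P.max(0), "expect shut",chest(-.055,0))
p,d=bot.get_image('scene');cv2.imwrite('pics/s11.png',cv2.resize(p[120:240,100:300],None,fx=4,fy=4))
E
```

```text
t 36.425 p [ 0.4844 -0.2398  0.21  ] q [0.7, 0.24, -0.37, 1.82, 0.1, 1.1, -1.22] F [0.2, 0.4, 0.3] w -0.003 tilt [-1.0, 0.001, -0.002]
wx total 0.0008 then dx,dy,dz total [ 0.3   -0.043  0.721]<stdin>:7: RuntimeWarning: Mean of empty slice.
  ret = um.true_divide(
Traceback (most recent call last):
ValueError: zero-size array to reduction operation minimum which has no identity
```

View pics/w11.png

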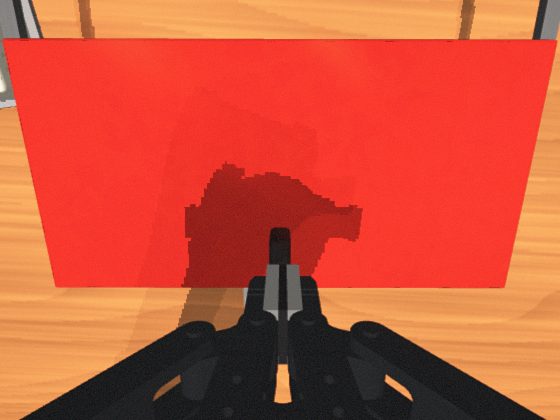

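The lid's front edge now spans row 288 and the fingers hide the shackle. Moving over the shackle, then checking the lid in the other views.

Emit:
servo_tool:
  deltas:
    - {"dx":0,"dy":-0.04,"dz":0.36,"wx":0,"wy":0,"wz":0,"grip":0}
    - {"dx":0,"dy":0,"dz":0.36,"wx":0,"wy":0,"wz":0,"grip":0}
    - {"dx":0,"dy":0,"dz":0,"wx":0,"wy":0,"wz":0,"grip":0}
    - {"dx":0,"dy":0,"dz":0,"wx":0,"wy":0,"wz":0,"grip":0}

```text
time: 36.98
eef_pos: [0.4104, -0.2402, 0.2091]
orientation: [[-0.0, 0.055, -0.998], [-0.0, -0.998, -0.055], [-1.0, 0.0, 0.0]]
force: [0.0, 0.0, 1.6]
gripper_width: -0.001
```

```bash
python3 - <<'E'
from h import *
plan(*chest(-.1,0),.158,-np.pi/2+CY)
p,d=bot.get_image('scene');cv2.imwrite('pics/s11.png',cv2.resize(p[110:240,100:300],None,fx=4,fy=4))
p,d=bot.get_image('top');C=cloud("top",d);cv2.imwrite('pics/t11.png',cv2.resize(p[120:290,320:510],None,fx=3.5,fy=3.5))
h=cv2.cvtColor(p,cv2.COLOR_BGR2HSV)
red=((h[...,0]<6)|(h[...,0]>174))&(h[...,1]>150)&(h[...,2]>60)
red[:,:335]=0;red[:150]=0;red[290:]=0
red=red&(abs(C[...,2]-.112)<.006)
ys,xs=np.nonzero(red)
W=np.array([ray("top",u,v,.112) for u,v in zip(xs,ys)])
r=cv2.minAreaRect((W[:,:2]*1000).astype(np.float32));print("lid",r,"chest",E0)
E
```

```text
t 36.975 p [ 0.4104 -0.2402  0.2091] q [0.77, 0.12, -0.36, 1.96, 0.05, 1.07, -1.12] F [0.0, 0.0, 1.6] w -0.001 tilt [-1.0, 0.0, 0.0]
wx total -0.0002 then dx,dy,dz total [ 0.511 -0.005 -0.018]
lid ((509.10546875, -234.1914825439453), (168.6619110107422, 335.0359802246094), 3.3353843688964844) chest (0.512, -0.234)
```

View pics/s11.png

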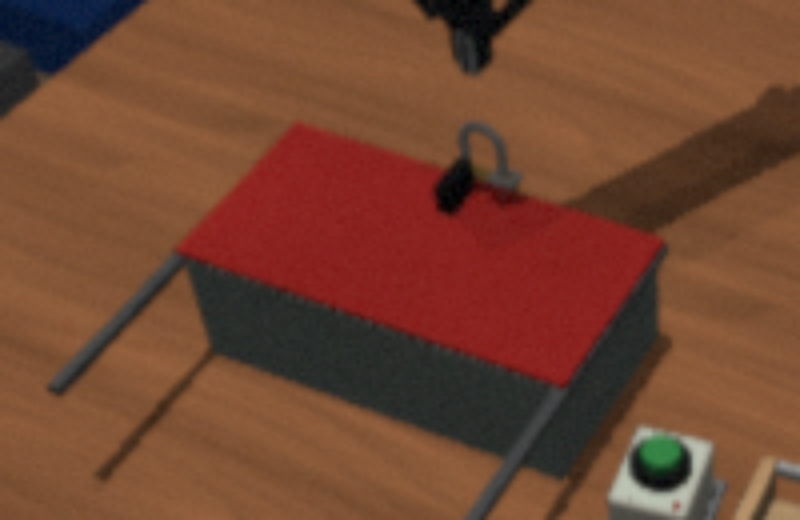

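View pics/t11.png

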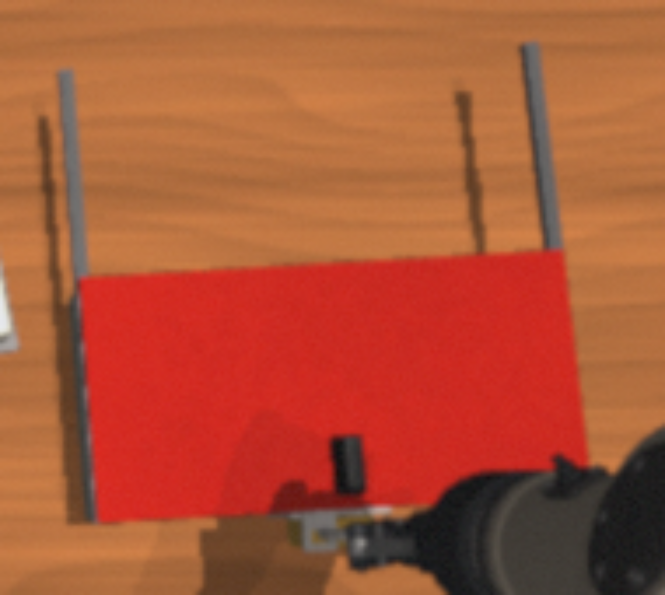

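The lid is shut: its centre measures (0.509,-0.234), its edge is flush with the chest front, and its eye lies under the shackle. Pressing the shackle straight down.

Emit:
servo_tool:
  deltas:
    - {"dx":0.3,"dy":0,"dz":0,"wx":0,"wy":0,"wz":0,"grip":0}
    - {"dx":0.2,"dy":0,"dz":0,"wx":0,"wy":0,"wz":0,"grip":0}
    - {"dx":0,"dy":0,"dz":0,"wx":0,"wy":0,"wz":0,"grip":0}
    - {"dx":0.05,"dy":0,"dz":0,"wx":0,"wy":0,"wz":0,"grip":0}
    - {"dx":0,"dy":0,"dz":0,"wx":0,"wy":0,"wz":0,"grip":0}

```text
time: 37.7
eef_pos: [0.4116, -0.2403, 0.1551]
orientation: [[0.002, 0.056, -0.998], [-0.001, -0.998, -0.056], [-1.0, 0.001, -0.002]]
force: [0.2, -0.5, -0.5]
gripper_width: 0.001
```

Emit:
servo_tool:
  deltas:
    - {"dx":0.04,"dy":0,"dz":0,"wx":0,"wy":0,"wz":0,"grip":0}
    - {"dx":0.04,"dy":0,"dz":0,"wx":0,"wy":0,"wz":0,"grip":0}
    - {"dx":0.04,"dy":0,"dz":0,"wx":0,"wy":0,"wz":0,"grip":0}
    - {"dx":0,"dy":0,"dz":0,"wx":0,"wy":0,"wz":0,"grip":0}
    - {"dx":0,"dy":0,"dz":0,"wx":0,"wy":0,"wz":0,"grip":0}

```text
time: 38.33
eef_pos: [0.4108, -0.2402, 0.1424]
orientation: [[0.001, 0.056, -0.998], [-0.0, -0.998, -0.056], [-1.0, 0.0, -0.0]]
force: [0.9, 0.0, 1.2]
gripper_width: 0.003
```

Emit:
servo_tool:
  deltas:
    - {"dx":0.03,"dy":0,"dz":0,"wx":0,"wy":0,"wz":0,"grip":0}
    - {"dx":0,"dy":0,"dz":0,"wx":0,"wy":0,"wz":0,"grip":0}
    - {"dx":0,"dy":0,"dz":0,"wx":0,"wy":0,"wz":0,"grip":0}

```text
time: 38.7
eef_pos: [0.4109, -0.2403, 0.1406]
orientation: [[0.0, 0.056, -0.998], [-0.001, -0.998, -0.056], [-1.0, 0.001, -0.0]]
force: [-2.6, 0.3, 10.9]
gripper_width: 0.0
```

The force rises at about 0.141, so the shackle has met its stop (or is near it). Lifting off and checking.

Emit:
servo_tool:
  deltas:
    - {"dx":0.02,"dy":0,"dz":0,"wx":0,"wy":0,"wz":0,"grip":0}
    - {"dx":0,"dy":0,"dz":0,"wx":0,"wy":0,"wz":0,"grip":0}
    - {"dx":-0.4,"dy":0,"dz":0,"wx":0,"wy":0,"wz":0,"grip":0}
    - {"dx":-0.5,"dy":0,"dz":0,"wx":0,"wy":0,"wz":0,"grip":0}
    - {"dx":0,"dy":0,"dz":0,"wx":0,"wy":0,"wz":0,"grip":0}

```text
time: 39.33
eef_pos: [0.4128, -0.2412, 0.2308]
orientation: [[0.006, 0.056, -0.998], [-0.004, -0.998, -0.056], [-1.0, 0.005, -0.006]]
force: [-0.1, 0.9, -0.2]
gripper_width: -0.002
```

```bash
python3 - <<'E'
from h import *
plan(.5818,.0142,.2,-np.pi/2+CY)
p,d=bot.get_image('scene');cv2.imwrite('pics/s12.png',cv2.resize(p[110:240,100:300],None,fx=4,fy=4))
E
```

```text
t 39.325 p [ 0.4128 -0.2412  0.2308] q [0.77, 0.1, -0.36, 1.93, 0.04, 1.11, -1.11] F [-0.1, 0.9, -0.2] w -0.002 tilt [-1.0, 0.005, -0.006]
wx total -0.0001 then dx,dy,dz total [ 0.308 -2.456 -1.83 ]
```

View pics/s12.png

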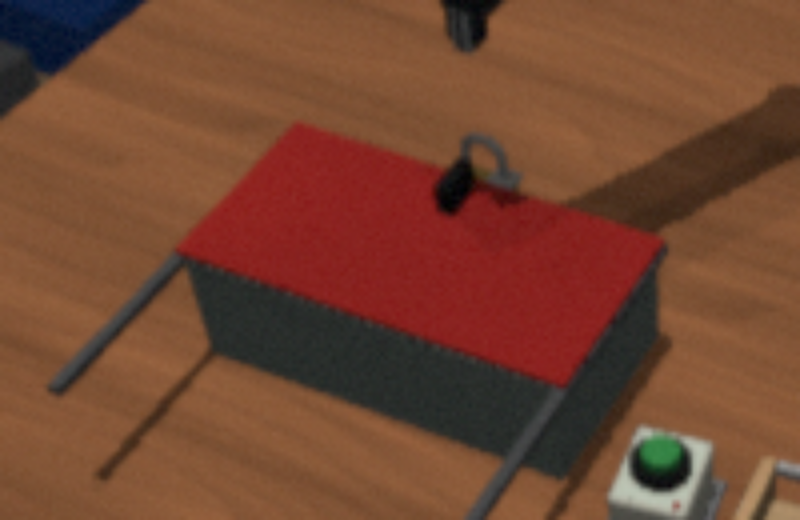

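The shackle's bow has dropped (top edge from row 125 to 135 in the crop) and stays down untouched. Moving to the button.

Emit:
servo_tool:
  deltas:
    - {"dx":0,"dy":-0.41,"dz":-0.305,"wx":0,"wy":0,"wz":0,"grip":0}
    - {"dx":0,"dy":-0.41,"dz":-0.305,"wx":0,"wy":0,"wz":0,"grip":0}
    - {"dx":0,"dy":-0.41,"dz":-0.305,"wx":0,"wy":0,"wz":0,"grip":0}
    - {"dx":0,"dy":-0.41,"dz":-0.305,"wx":0,"wy":0,"wz":0,"grip":0}
    - {"dx":0,"dy":-0.41,"dz":-0.305,"wx":0,"wy":0,"wz":0,"grip":0}
    - {"dx":0,"dy":-0.41,"dz":-0.305,"wx":0,"wy":0,"wz":0,"grip":0}
    - {"dx":0,"dy":0,"dz":0,"wx":0,"wy":0,"wz":0,"grip":0}
    - {"dx":0,"dy":0,"dz":0,"wx":0,"wy":0,"wz":0,"grip":0}

```text
time: 40.38
eef_pos: [0.5783, 0.015, 0.2254]
orientation: [[-0.004, 0.056, -0.998], [-0.001, -0.998, -0.056], [-1.0, 0.001, 0.004]]
force: [-0.5, -0.7, -0.7]
gripper_width: 0.002
```

```bash
python3 - <<'E'
from h import *
plan(.5818,.0142,.09,-np.pi/2+CY)
p,d=bot.get_image('top');C=cloud("top",d);cv2.imwrite('pics/t13.png',p)
Z=C[...,2];m=(Z>.118)&(Z<.17);m[:255]=0;m[:,:390]=0;m[:,445:]=0;m[285:]=0
print("shackle top z",np.percentile(Z[m],[50,90,98]).round(4),m.sum())
d0=np.load("pics/top0.npy");Z=cloud("top",d0)[...,2];m=(Z>.118)&(Z<.17);m[:255]=0;m[:,:390]=0;m[:,445:]=0;m[285:]=0
print("before",np.percentile(Z[m],[50,90,98]).round(4))
s=cv2.imread('pics/s12.png')
p,d=bot.get_image('scene');Cs=cloud('scene',d);Z=Cs[...,2];x=Cs[...,0];y=Cs[...,1]
m=(abs(x-.411)<.02)&(abs(y+.24)<.03)&(Z>.12)&(Z<.18);print("scene shackle",Z[m].max(),m.sum())
Z=cloud('scene',np.load('pics/scene0.npy'));m=(abs(Z[...,0]-.411)<.02)&(abs(Z[...,1]+.24)<.03)&(Z[...,2]>.12)&(Z[...,2]<.18);print("before",Z[m][:,2].max())
h=cv2.cvtColor(p,cv2.COLOR_BGR2HSV);g=(h[...,0]>45)&(h[...,0]<80)&(h[...,1]>100)&(h[...,2]>60);g[:,:240]=0;g[:,290:]=0;g[:200]=0;g[250:]=0
v,u=np.nonzero(g);print("btn scene",len(u),u.mean() if len(u) else 0,v.mean(),Cs[g].mean(0).round(4), ray("scene",u.mean(),v.mean(),.081).round(4))
E
```

```text
t 40.375 p [0.5783 0.015  0.2254] q [0.35, 0.32, -0.56, 1.7, 0.18, 1.18, -1.77] F [-0.5, -0.7, -0.7] w 0.002 tilt [-1.0, 0.001, 0.004]
wx total 0.0001 then dx,dy,dz total [ 1.354  0.01  -0.034]
shackle top z [0.1388 0.1422 0.1444] 82
before [0.1493 0.1541 0.1551]
scene shackle 0.14426937616866042 40
before 0.15462319220866338
btn scene 47 264.70212765957444 222.5531914893617 [0.5855 0.0153 0.081 ] [0.5855 0.0153 0.081 ]
```

View pics/t13.png

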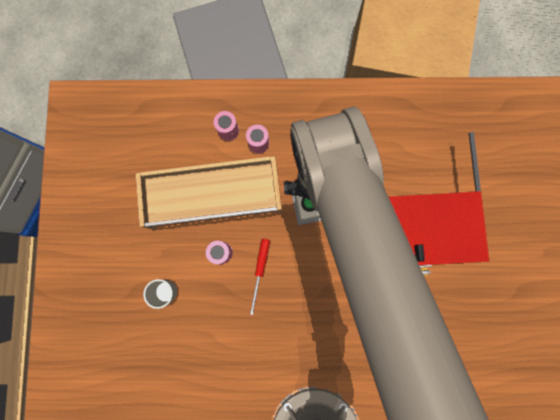

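The depth in both views puts the shackle top about 11 to 12 mm lower, near 0.144, so it is latched. Pressing the button.

Emit:
servo_tool:
  deltas:
    - {"dx":0.4,"dy":0,"dz":-0.03,"wx":0,"wy":0,"wz":0,"grip":0}
    - {"dx":0.5,"dy":0,"dz":0,"wx":0,"wy":0,"wz":0,"grip":0}
    - {"dx":0.43,"dy":0,"dz":0,"wx":0,"wy":0,"wz":0,"grip":0}
    - {"dx":0,"dy":0,"dz":0,"wx":0,"wy":0,"wz":0,"grip":0}
    - {"dx":0.06,"dy":0,"dz":0,"wx":0,"wy":0,"wz":0,"grip":0}
    - {"dx":0.06,"dy":0,"dz":0,"wx":0,"wy":0,"wz":0,"grip":0}
    - {"dx":0,"dy":0,"dz":0,"wx":0,"wy":0,"wz":0,"grip":0}
    - {"dx":0,"dy":0,"dz":0,"wx":0,"wy":0,"wz":0,"grip":0}

```text
time: 41.48
eef_pos: [0.5831, 0.016, 0.083]
orientation: [[0.001, 0.056, -0.998], [-0.0, -0.998, -0.056], [-1.0, 0.0, -0.001]]
force: [-0.8, 0.3, 0.2]
gripper_width: 0.002
```

Emit:
servo_tool:
  deltas:
    - {"dx":0.04,"dy":0,"dz":0,"wx":0,"wy":0,"wz":0,"grip":0}
    - {"dx":0.03,"dy":0,"dz":0,"wx":0,"wy":0,"wz":0,"grip":0}
    - {"dx":0.02,"dy":0,"dz":0,"wx":0,"wy":0,"wz":0,"grip":0}
    - {"dx":0,"dy":0,"dz":0,"wx":0,"wy":0,"wz":0,"grip":0}
    - {"dx":0,"dy":0,"dz":0,"wx":0,"wy":0,"wz":0,"grip":0}

```text
time: 42.1
eef_pos: [0.5834, 0.016, 0.0759]
orientation: [[0.002, 0.056, -0.998], [-0.001, -0.998, -0.056], [-1.0, 0.001, -0.001]]
force: [-4.2, -0.3, 17.5]
gripper_width: -0.001
```

At 0.0759 m and 17.5 N, well over the 5 N the spring needs, the button is bottomed out. Letting it up.

Emit:
servo_tool:
  deltas:
    - {"dx":0,"dy":0,"dz":0,"wx":0,"wy":0,"wz":0,"grip":0}
    - {"dx":-0.3,"dy":0,"dz":0,"wx":0,"wy":0,"wz":0,"grip":0}
    - {"dx":-0.5,"dy":0,"dz":0,"wx":0,"wy":0,"wz":0,"grip":0}
    - {"dx":-0.5,"dy":0.3,"dz":0,"wx":0,"wy":0,"wz":0,"grip":0}
    - {"dx":0,"dy":0,"dz":0.5,"wx":0,"wy":0,"wz":0,"grip":0}
    - {"dx":0,"dy":0,"dz":0.5,"wx":0,"wy":0,"wz":0,"grip":0}
    - {"dx":0,"dy":0,"dz":0,"wx":0,"wy":0,"wz":0,"grip":0}
    - {"dx":0,"dy":0,"dz":0,"wx":0,"wy":0,"wz":0,"grip":0}

```text
time: 43.1
eef_pos: [0.4849, -0.0196, 0.2034]
orientation: [[0.001, 0.056, -0.998], [-0.0, -0.998, -0.056], [-1.0, 0.0, -0.001]]
force: [0.5, -0.5, 0.6]
gripper_width: -0.002
```

```bash
python3 - <<'E'
from h import *
plan(.58,.01,.2)
p,d=bot.get_image('scene');cv2.imwrite('pics/s14.png',p)
Cs=cloud('scene',d);h=cv2.cvtColor(p,cv2.COLOR_BGR2HSV);g=(h[...,0]>45)&(h[...,0]<80)&(h[...,1]>100)&(h[...,2]>60);g[:,:240]=0;g[:,290:]=0;g[:200]=0;g[250:]=0
print("btn z",np.percentile(Cs[g][:,2],[50,90,98]))
B=np.load('pics/scene0.npy');Z=cloud('scene',B);print("btn z start",np.percentile(Z[g][:,2],[50,90,98]))
Z=Cs[...,2];m=(abs(Cs[...,0]-.411)<.02)&(abs(Cs[...,1]+.24)<.03)&(Z>.12)&(Z<.18);print("shackle",Z[m].max(),m.sum())
E
```

```text
t 43.1 p [ 0.4849 -0.0196  0.2034] q [0.47, 0.16, -0.57, 1.94, 0.1, 1.07, -1.66] F [0.5, -0.5, 0.6] w -0.002 tilt [-1.0, 0.0, -0.001]
wx total 0.0 then dx,dy,dz total [ 0.035 -0.243 -0.966]
btn z [0.08098359 0.08322004 0.08510141]
btn z start [0.08005088 0.08323117 0.08437933]
shackle 0.14406570626707638 39
```

View pics/s14.png

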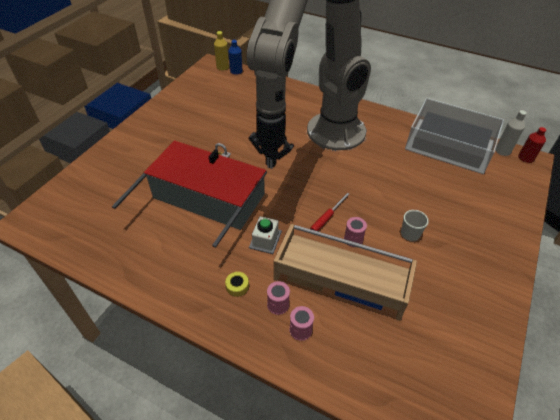

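The final view shows the lid shut, the shackle down at (221,150), the button back up at (265,225), the rack empty and the bystanders in place.

```bash
python3 -c "
from workcell import bot
print(bot.hand_in())"
```

```text
the job is handed in; nothing more can be done
None
```

The job is done and handed in at about 43 s of the 210 s allowed. I opened the lid and stood the blue, red, green and yellow tins in the chest. Then I slid the lid shut, pressed the shackle until it held, and pushed the alarm button down and let it up.

**Last checks:**
- **Tins:** before closing, all four were measured standing inside, at chest y of about -98, -35, +37 and +105 mm with x near 0. Tin tops were at 75 mm, as they should be. I could not see them again once the lid was shut.
- **Lid:** it stopped after 165 mm of travel with the force rising. The camera put its centre within 3 mm of my chest estimate, with the front edge flush.
- **Shackle:** it stays down untouched. Depth readings show a drop of 10.6 to 12 mm, and the smallest is just under the 11 mm limit. I put that down to about 1 mm of camera noise, because an unlatched shackle would have sprung fully back up.
- **Button:** it was pressed to the stop at 17.5 N, 6 mm below its up height, and is back at its starting height.
- **Bystanders:** the tub, screwdriver and tape measure look unmoved by eye in the final picture, as do the pink look-alikes. I did not measure them.

No check failed.

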